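Shim a module snug in its transport tray

ROBOT

A 7-joint arm with a two-finger parallel gripper is mounted at the origin on a cart in front of the work surface, level with it; the furniture and walls round the work are solid. World frame = base frame: x ahead of the robot, y to its left, z up, the work surface at z = 0. Lengths are in m, angles in rad, forces in N, time in s.
With the tool pointing down it reaches from about 0.4 to 0.875 m from the base axis. Payload 19.3 kg.
Tool frame: the origin (TCP) lies at the very end of the fingers, on their centre line; the grasp point (between the pads) lies bot.tcp_to_grasp behind it (bot.tcp_to_grasp is the distance from the TCP to the grasp point, in m); z points along the fingers, y is the direction in which the jaws open and shut (so a half turn about z gives the same grasp; the last joint's range is limited). The gripper opens to 85 mm and grips with 20 to 120 N. Pads are 22 mm wide; open, the fingers measure 114 mm over their backs; the gripper's body (76 mm by 85 mm) begins 54 mm behind the grasp point. The pads swing forward as they close: fully open they stand 13 mm farther back than shut.
Start: joints at [-1.413, 0.521, -0.036, 1.599, 0.021, 1.021, -0.113], TCP at [0.141, 0.609, 0.231] pointing down, gripper open.
Joint ranges: [-2.91, 2.91], [-0.3, 2.13], [-1.5, 1.42], [0.17, 2.43], [-1.26, 4.41], [0.16, 1.93], [-2.52, 2.52]. Speed limits (rad/s): [1.89, 1.89, 2.39, 2.39, 3.01, 3.01, 3.01].

INTERFACE

Orientations are given as [roll, pitch, yaw] about the fixed x, y, z axes, in that order (R = Rz(yaw) Ry(pitch) Rx(roll)).
In Python, from workcell import bot gives the robot as it stands.
- The arm moves only by the tool servo_tool, never from a script. Its argument "targets" is a list of rows, each a list of 2 entries, a list of its own where there are three numbers: the shift along the tool's x, y, z in units of 0.05 m (1.0 is 0.05 m), then the turn about the tool's z in units of 5 degrees (1.0 is 5 degrees). A call has 1 to 12 rows; each row shifts and turns the commanded pose from where the row before left it, along the tool's axes as they then stand; what a row does not reach is not made up. A row lasts 1/8 s, in which the tool goes at most 62.5 mm and 10.7 degrees, less where a joint would pass 70% of its speed; a pose out of reach is approached as far as the arm can. A call with a number of a shift or a turn outside -1 to 1 is refused whole. A call with a gripper value outside its range is refused whole. "gripper" is the opening, from -1 (shut) to 1 (fully open), so that 0 is half open, set as the call begins (left out, the last holds). The fingers move at their own pace and stop on an object; "newtons" is the grip in N (left out, the last holds). Time passes only in rows, so rows that do not move let the fingers close. It gives the time, the measured TCP pose, the force and the opening at its end, in the units of the state.
- bot.observe(): the state, without advancing time (a new reading comes with each control period).
- bot.grab_frame(name): name is "scene" or "top" or "wrist"; returns the picture (420x560x3 uint8, blue, green, red); there is no depth.
- bot.get_calibration(name): a dict with "fx", "fy", "cx", "cy" (pixels), "k1" (the pictures are not rectified: a ray, as slopes to the right and down, at radius r is drawn at 1 + k1 r^2 times it, then the intrinsics apply), "pose" (4x4, takes a point from camera to world coordinates). Camera axes: x right, y up, looking along -z (the intrinsics and any distortion apply to the point x, -y, -z); pixel columns grow to the right and rows downward; lengths in m; the calibration is good to about 2 mm. A picture is of the moment at which its call begins: read the wrist's pose just before it. get_calibration takes no time and is no camera call; for the wrist camera it gives the pose at the moment of the call.
- bot.job_done(): hands the job in, once; it reports no verdict.
The state is a dict: "clock": time; "qpos": joint angles; "qd": joint speeds; "joint_efforts": joint torques, N m; "position": TCP position; "tool_rot": TCP orientation; "force": force on the tool from outside, world axes, zero at the start; "moment": the same for the moment, N m; "grip_width": finger opening in m.
Only numpy, scipy, OpenCV 4.12 (cv2) and the standard library are available. Lean on these libraries where they do the work, as an engineer would, in place of code of your own. Each camera call takes 0.05 s, during which the arm holds its last target.

TASK

Pack out the finned metal module in its plywood transport tray: pull wooden spacer plates one at a time straight up out of the light stand without tipping it, and lower each one, tab up, into the gap between the module and the sprung black pad until it stands on the tray floor. Keep adding plates only until the pack feels snug, that is until a plate has pushed the pad back against its spring, and no further; leave the module at its end of the tray and the plates you do not need standing in their slots.

Things in the scene. Friction and masses are not known exactly. Their poses are not given: they have to be found in the camera images.
- tray: Plywood transport tray, fixed to the table, 222 long (its x) x 102 wide (its y) x 40 mm high. Its channel is 86 mm wide inside with side walls 40 mm high; floor top 6 mm above the table. Origin on the underside, mid-width, in the region of the gap; x runs along the channel from the sprung pad towards the module, z up. The module's end wall has its inner face at x = +121 mm.
- module_center (a point): Centre of the grey finned metal module (90 mm along the channel x 80 wide x 44 mm high, 0.6 kg), loose on the tray floor against the tray's +x end wall (within 1 mm). Axes as the tray's. Its face towards the gap is 45 mm from this point towards the pad; its top is 50 mm above the table.
- end_stop: Aluminium end stop fixed in the tray, top 46 mm above the table, carrying the sprung black pad. Origin on the tray floor exactly below the pad's upright front face as the pad rests unpressed; axes as the tray's, +x towards the module. The clear gap from the pad to the module is 20 to 43 mm, different each time.
- pad_edge (a point): Top of the pad's upright front face, mid-width, 22 mm above the tray floor; moves with the pad. Below it the face is upright (74 mm wide); above it the face slopes back 24 mm by 50 mm above the floor: a lead-in, so a plate lowered close to the module (or to the plates before it) wedges the pad back.
- pad (a joint): Travel of the sprung pad away from the module, m: 0 at rest, 0.020 at its stop. Spring 3 N at rest plus 0.2 N per mm. A plate that is still loose goes down with almost no force; one that wedges the pad back feels a push of 3 to 7 N from it and takes up to about 20 N downwards. Snug: pad pushed back by up to about a plate's thickness; a further plate would be too many.
- stand: Light loose grey plastic stand (152 x 98 x 37 mm, 0.15 kg) with four slots across it, 34 mm apart along its x (at -51, -17, +17, +51 mm), each 18.5 mm wide and 31 mm deep, slot floors 6 mm above its underside. Origin at the centre of its underside, z up.
- plate_a_center (a point): Centre, half-way up, of a spacer plate in the stand's slot 1 (1 = -x end). All four alike: wood, 16 mm thick (x), 100 mm tall (z), 80 g. Lower part 80 mm wide (y), 55 mm high, foot edges rounded; on it a middle tab 30 mm wide, 6 mm thick, sides straight from 55 to 85 mm above the foot, round top. Grip the tab across the 30 mm (fingers closing along y), 28 mm above this point.
- plate_b_center (a point): Centre, half-way up, of a spacer plate in the stand's slot 2 (1 = -x end). All four alike: wood, 16 mm thick (x), 100 mm tall (z), 80 g. Lower part 80 mm wide (y), 55 mm high, foot edges rounded; on it a middle tab 30 mm wide, 6 mm thick, sides straight from 55 to 85 mm above the foot, round top. Grip the tab across the 30 mm (fingers closing along y), 28 mm above this point.
- plate_c_center (a point): Centre, half-way up, of a spacer plate in the stand's slot 3 (1 = -x end). All four alike: wood, 16 mm thick (x), 100 mm tall (z), 80 g. Lower part 80 mm wide (y), 55 mm high, foot edges rounded; on it a middle tab 30 mm wide, 6 mm thick, sides straight from 55 to 85 mm above the foot, round top. Grip the tab across the 30 mm (fingers closing along y), 28 mm above this point.
- plate_d_center (a point): Centre, half-way up, of a spacer plate in the stand's slot 4 (1 = -x end). All four alike: wood, 16 mm thick (x), 100 mm tall (z), 80 g. Lower part 80 mm wide (y), 55 mm high, foot edges rounded; on it a middle tab 30 mm wide, 6 mm thick, sides straight from 55 to 85 mm above the foot, round top. Grip the tab across the 30 mm (fingers closing along y), 28 mm above this point.
Mind the look-alikes: they are no part of the job. What is shaped like the part that bears plate_b_center but green or yellow is not meant.

How it is judged:
On the way, in this order (a step that is already met when the one before it is completed fails the run):
1. a first plate stands on the tray floor in the gap while the pad is still unpressed (((x of plate_a_center in the frame of tray between -0.03 and 0.028 m and y of plate_a_center in the frame of tray between -0.006 and 0.006 m and z of plate_a_center in the frame of tray between 0.05 and 0.06 m and angle between plate_a_center's own z axis and vertical below 0.15 rad) or (x of plate_b_center in the frame of tray between -0.03 and 0.028 m and y of plate_b_center in the frame of tray between -0.006 and 0.006 m and z of plate_b_center in the frame of tray between 0.05 and 0.06 m and angle between plate_b_center's own z axis and vertical below 0.15 rad) or (x of plate_c_center in the frame of tray between -0.03 and 0.028 m and y of plate_c_center in the frame of tray between -0.006 and 0.006 m and z of plate_c_center in the frame of tray between 0.05 and 0.06 m and angle between plate_c_center's own z axis and vertical below 0.15 rad) or (x of plate_d_center in the frame of tray between -0.03 and 0.028 m and y of plate_d_center in the frame of tray between -0.006 and 0.006 m and z of plate_d_center in the frame of tray between 0.05 and 0.06 m and angle between plate_d_center's own z axis and vertical below 0.15 rad)) and value of joint pad below 0.0003 m), for 0.2 s.
2. a further plate stands in the gap and the pad is pressed back (value of joint pad between 0.0003 and 0.0175 m and (((x of plate_a_center in the frame of tray between -0.03 and 0.028 m and y of plate_a_center in the frame of tray between -0.006 and 0.006 m and z of plate_a_center in the frame of tray between 0.05 and 0.06 m and angle between plate_a_center's own z axis and vertical below 0.15 rad) and (x of plate_b_center in the frame of tray between -0.03 and 0.028 m and y of plate_b_center in the frame of tray between -0.006 and 0.006 m and z of plate_b_center in the frame of tray between 0.05 and 0.06 m and angle between plate_b_center's own z axis and vertical below 0.15 rad)) or ((x of plate_a_center in the frame of tray between -0.03 and 0.028 m and y of plate_a_center in the frame of tray between -0.006 and 0.006 m and z of plate_a_center in the frame of tray between 0.05 and 0.06 m and angle between plate_a_center's own z axis and vertical below 0.15 rad) and (x of plate_c_center in the frame of tray between -0.03 and 0.028 m and y of plate_c_center in the frame of tray between -0.006 and 0.006 m and z of plate_c_center in the frame of tray between 0.05 and 0.06 m and angle between plate_c_center's own z axis and vertical below 0.15 rad)) or ((x of plate_a_center in the frame of tray between -0.03 and 0.028 m and y of plate_a_center in the frame of tray between -0.006 and 0.006 m and z of plate_a_center in the frame of tray between 0.05 and 0.06 m and angle between plate_a_center's own z axis and vertical below 0.15 rad) and (x of plate_d_center in the frame of tray between -0.03 and 0.028 m and y of plate_d_center in the frame of tray between -0.006 and 0.006 m and z of plate_d_center in the frame of tray between 0.05 and 0.06 m and angle between plate_d_center's own z axis and vertical below 0.15 rad)) or ((x of plate_b_center in the frame of tray between -0.03 and 0.028 m and y of plate_b_center in the frame of tray between -0.006 and 0.006 m and z of plate_b_center in the frame of tray between 0.05 and 0.06 m and angle between plate_b_center's own z axis and vertical below 0.15 rad) and (x of plate_c_center in the frame of tray between -0.03 and 0.028 m and y of plate_c_center in the frame of tray between -0.006 and 0.006 m and z of plate_c_center in the frame of tray between 0.05 and 0.06 m and angle between plate_c_center's own z axis and vertical below 0.15 rad)) or ((x of plate_b_center in the frame of tray between -0.03 and 0.028 m and y of plate_b_center in the frame of tray between -0.006 and 0.006 m and z of plate_b_center in the frame of tray between 0.05 and 0.06 m and angle between plate_b_center's own z axis and vertical below 0.15 rad) and (x of plate_d_center in the frame of tray between -0.03 and 0.028 m and y of plate_d_center in the frame of tray between -0.006 and 0.006 m and z of plate_d_center in the frame of tray between 0.05 and 0.06 m and angle between plate_d_center's own z axis and vertical below 0.15 rad)) or ((x of plate_c_center in the frame of tray between -0.03 and 0.028 m and y of plate_c_center in the frame of tray between -0.006 and 0.006 m and z of plate_c_center in the frame of tray between 0.05 and 0.06 m and angle between plate_c_center's own z axis and vertical below 0.15 rad) and (x of plate_d_center in the frame of tray between -0.03 and 0.028 m and y of plate_d_center in the frame of tray between -0.006 and 0.006 m and z of plate_d_center in the frame of tray between 0.05 and 0.06 m and angle between plate_d_center's own z axis and vertical below 0.15 rad)))), for 0.2 s.
At the end, for the whole second after the job is handed in: The pad is pressed back by 0.3 to 17.5 mm and at rest; the module is still at its end of the tray (within 4 mm) and flat; every plate stands either upright on the tray floor in the gap (foot within about 4 mm of the floor) or in the stand's slots; the stand is upright (value of joint pad between 0.0003 and 0.0175 m and x of module_center in the frame of tray between 0.071 and 0.08 m and angle between each of module_center, stand's own z axis and vertical below 0.05 rad and ((x of plate_a_center in the frame of tray between -0.03 and 0.028 m and y of plate_a_center in the frame of tray between -0.006 and 0.006 m and z of plate_a_center in the frame of tray between 0.05 and 0.06 m and angle between plate_a_center's own z axis and vertical below 0.15 rad) or (x of plate_a_center in the frame of stand between -0.06 and 0.06 m and y of plate_a_center in the frame of stand between -0.01 and 0.01 m and z of plate_a_center in the frame of stand between 0.048 and 0.062 m and angle between plate_a_center's own z axis and vertical below 0.2 rad)) and ((x of plate_b_center in the frame of tray between -0.03 and 0.028 m and y of plate_b_center in the frame of tray between -0.006 and 0.006 m and z of plate_b_center in the frame of tray between 0.05 and 0.06 m and angle between plate_b_center's own z axis and vertical below 0.15 rad) or (x of plate_b_center in the frame of stand between -0.06 and 0.06 m and y of plate_b_center in the frame of stand between -0.01 and 0.01 m and z of plate_b_center in the frame of stand between 0.048 and 0.062 m and angle between plate_b_center's own z axis and vertical below 0.2 rad)) and ((x of plate_c_center in the frame of tray between -0.03 and 0.028 m and y of plate_c_center in the frame of tray between -0.006 and 0.006 m and z of plate_c_center in the frame of tray between 0.05 and 0.06 m and angle between plate_c_center's own z axis and vertical below 0.15 rad) or (x of plate_c_center in the frame of stand between -0.06 and 0.06 m and y of plate_c_center in the frame of stand between -0.01 and 0.01 m and z of plate_c_center in the frame of stand between 0.048 and 0.062 m and angle between plate_c_center's own z axis and vertical below 0.2 rad)) and ((x of plate_d_center in the frame of tray between -0.03 and 0.028 m and y of plate_d_center in the frame of tray between -0.006 and 0.006 m and z of plate_d_center in the frame of tray between 0.05 and 0.06 m and angle between plate_d_center's own z axis and vertical below 0.15 rad) or (x of plate_d_center in the frame of stand between -0.06 and 0.06 m and y of plate_d_center in the frame of stand between -0.01 and 0.01 m and z of plate_d_center in the frame of stand between 0.048 and 0.062 m and angle between plate_d_center's own z axis and vertical below 0.2 rad)) and velocity of joint pad below 0.005 m/s); the robot touches nothing.
It fails at once if the stand is tipped by more than about 11 degrees (angle between stand's own z axis and vertical above 0.2 rad).
It also fails if it takes over 72 s, if anything falls off the work surface, if the arm or the gripper's body presses on something with over 40 N, if the wrist force passes 120 N, or if a joint passes its speed limit or range.

## Working session

There is one attempt and no reset: what is moved stays moved. The work goes in short steps, Python scripts to look and compute and a tool call to move; the robot and the scene stay as the last step left them, time stands still between calls to the robot, and variables do not carry over. Pictures are saved under pics/ and viewed, and the job is handed in when it is done.

Besides the shell and the picture viewer there is one more tool, called after "Call:" as name(argument=value, ...), one argument or row to a line, values as JSON. servo_tool: Moves the arm, as the interface text tells. Its arguments: {"type":"object","properties":{"targets":{"type":"array","items":{"type":"array"}},"gripper":{"type":"number"},"newtons":{"type":"number"}},"required":["targets"]}

```bash
mkdir -p pics; ls; python3 - <<'E'
from workcell import bot
import cv2,numpy as np
s=bot.observe();print({k:np.round(v,4).tolist() if not isinstance(v,float) else v for k,v in s.items()},bot.tcp_to_grasp)
for n in ("scene","top","wrist"):
    c=bot.get_calibration(n);print(n,{k:(np.round(v,4).tolist()) for k,v in c.items()})
    cv2.imwrite(f"pics/{n}0.png",bot.grab_frame(n))
E
```

```text
pics
{'clock': 0.0, 'qpos': [-1.4132, 0.522, -0.0363, 1.6, 0.0212, 1.0211, -0.1128], 'qd': [0.0006, -0.0019, 0.0011, -0.0009, -0.0008, 0.0009, -0.001], 'joint_efforts': [-0.0006, -92.7112, 1.9797, -36.9938, 0.0177, 0.0084, 0.0], 'position': [0.1411, 0.6085, 0.2307], 'tool_rot': [-3.1405, 0.0001, 2.9138], 'force': [-0.8042, 0.3795, 0.2109], 'moment': [-0.0015, -0.0038, -0.0463], 'grip_width': 0.08463502292869571} 0.0187
scene {'fx': 508.1355, 'fy': 508.1355, 'cx': 285.3807, 'cy': 218.3804, 'k1': -0.0446, 'pose': [[0.5442, 0.4417, -0.7133, -0.4807], [-0.8388, 0.3011, -0.4535, -0.5849], [0.0145, 0.8451, 0.5343, 0.7808], [0.0, 0.0, 0.0, 1.0]]}
top {'fx': 460.5714, 'fy': 460.5714, 'cx': 286.5468, 'cy': 209.7917, 'k1': -0.0983, 'pose': [[-0.0128, 0.9779, -0.2086, 0.2518], [-0.9999, -0.0133, -0.0011, 0.0376], [-0.0038, 0.2086, 0.978, 1.0268], [0.0, 0.0, 0.0, 1.0]]}
wrist {'fx': 334.9907, 'fy': 334.9907, 'cx': 282.9251, 'cy': 209.0304, 'k1': 0.0088, 'pose': [[0.2266, -0.9224, -0.3127, 0.0607], [0.974, 0.2145, 0.073, 0.6263], [-0.0002, -0.3211, 0.947, 0.3731], [0.0, 0.0, 0.0, 1.0]]}
```

View pics/scene0.png

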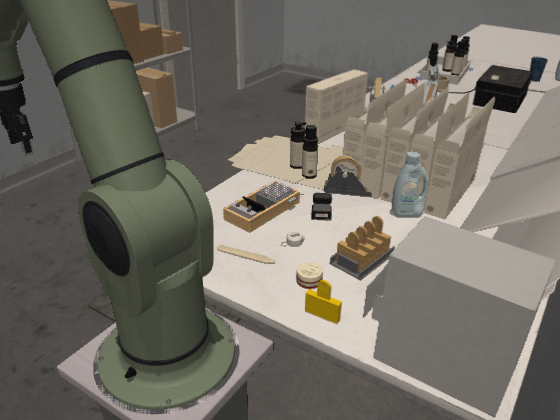

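View pics/top0.png

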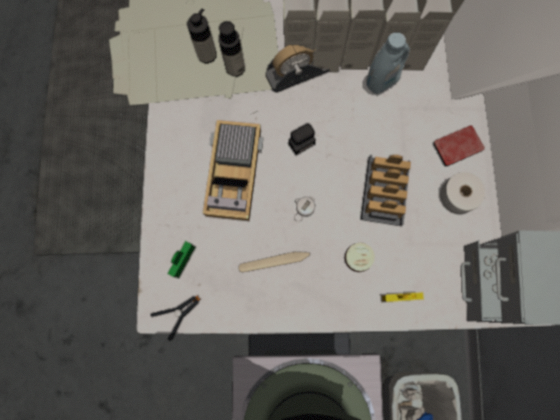

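View pics/wrist0.png

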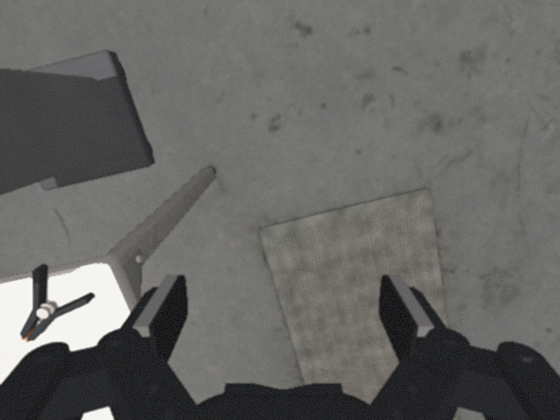

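The top view shows the tray around (233,170), with the module at the upper (+x) end, and the stand around (387,190). I'll zoom in on both and measure.

```bash
cat > h.py <<'E'
import cv2,numpy as np
def ray(c,u,v):
    x=(u-c["cx"])/c["fx"];y=(v-c["cy"])/c["fy"]
    rd=np.hypot(x,y);r=rd
    for _ in range(20): r=rd/(1+c["k1"]*r*r)
    s=r/rd if rd>0 else 1
    d=np.array([x*s,-y*s,-1.0]);P=np.array(c["pose"])
    return P[:3,3],P[:3,:3]@d
def onz(c,u,v,z):
    o,d=ray(c,u,v);return o+d*(z-o[2])/d[2]
def proj(c,p):
    P=np.array(c["pose"]);q=P[:3,:3].T@(np.asarray(p,float)-P[:3,3])
    x=q[0]/-q[2];y=-q[1]/-q[2];f=1+c["k1"]*(x*x+y*y)
    return np.array([c["cx"]+c["fx"]*x*f,c["cy"]+c["fy"]*y*f])
E
python3 - <<'E'
import cv2
i=cv2.imread("pics/top0.png")
a=i[110:230,195:275];b=i[140:235,350:425]
cv2.imwrite("pics/c1.png",cv2.resize(a,None,fx=5,fy=5,interpolation=cv2.INTER_CUBIC)[:600])
cv2.imwrite("pics/c2.png",cv2.resize(b,None,fx=6,fy=6,interpolation=cv2.INTER_CUBIC))
E
```

```text
(no output)
```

View pics/c1.png

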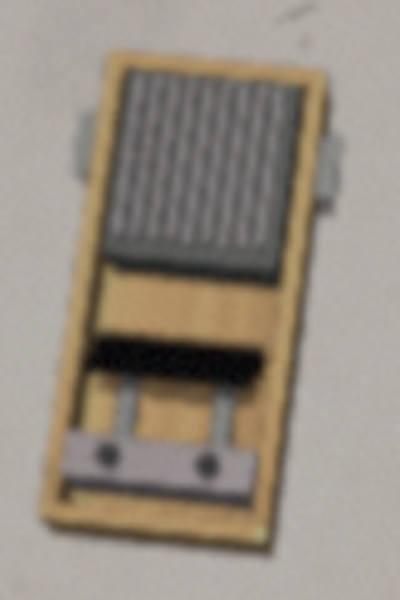

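View pics/c2.png

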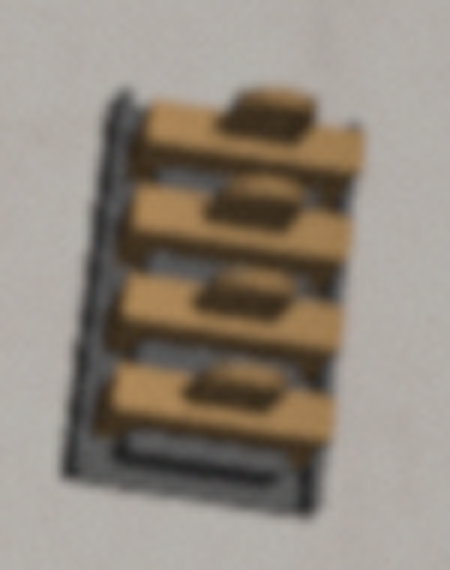

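```bash
python3 - <<'E'
from workcell import bot
from h import *
c=bot.get_calibration("top")
T=lambda x,y,z:onz(c,195+x/5-.4,110+y/5-.4,z)
S=lambda x,y,z:onz(c,350+x/6-.4,140+y/6-.4,z)
q=[T(*p,.04) for p in ((110,52),(328,70),(270,540),(42,522))]
for a in q: print(a.round(4))
for i in range(4): d=q[(i+1)%4]-q[i];print(np.linalg.norm(d),np.degrees(np.arctan2(d[1],d[0])))
print("module near edge",T(105,250,.05),T(280,270,.05)," far",T(125,72,.05),T(302,88,.05))
print("pad top front?",T(95,340,.056),T(265,352,.056))
# plates top-surface corners z=.061
for n,(l,r) in dict(d=((150,102),(365,130)),c=((133,185),(352,213)),b=((122,278),(343,305)),a=((115,365),(335,393))).items():
    A,B=S(*l,.061),S(*r,.061);print(n,A.round(4),B.round(4),np.linalg.norm(A-B),((A+B)/2).round(4),np.degrees(np.arctan2(*(A-B)[:2][::-1]))-90)
for p in ((125,90),(65,475),(315,515)): print(S(*p,.037).round(4))
E
```

```text
[0.6758 0.1969 0.04  ]
[0.665  0.0964 0.04  ]
[0.446  0.1218 0.04  ]
[0.4554 0.2222 0.04  ]
0.1010806987511686 -96.11179727228905
0.22053009518212446 173.39755927821696
0.10081155987770597 84.66707533802305
0.22189822940806372 -6.527514552420051
module near edge [0.57673599 0.19534686 0.05      ] [0.56610867 0.11710482 0.05      ]  far [0.66159401 0.18823028 0.05      ] [0.652319   0.10760966 0.05      ]
pad top front? [0.53334018 0.19787823 0.056     ] [0.52670928 0.12301509 0.056     ]
d [ 0.5752 -0.1573  0.061 ] [ 0.5637 -0.2365  0.061 ] 0.08006524771701122 [ 0.5695 -0.1969  0.061 ] -8.26723301815565
c [ 0.5435 -0.1492  0.061 ] [ 0.532  -0.2294  0.061 ] 0.08092734586590142 [ 0.5377 -0.1893  0.061 ] -8.152116454617087
b [ 0.5084 -0.1433  0.061 ] [ 0.4973 -0.2236  0.061 ] 0.080990006208989 [ 0.5029 -0.1835  0.061 ] -7.844118758796981
a [ 0.4761 -0.1391  0.061 ] [ 0.4647 -0.2184  0.061 ] 0.08008625241584551 [ 0.4704 -0.1788  0.061 ] -8.164548918934372
[ 0.5881 -0.1529  0.037 ]
[ 0.4406 -0.1231  0.037 ]
[ 0.4244 -0.2143  0.037 ]
```

Call:
servo_tool(
  targets=[
    [[-0.77,-0.59,0],0],
    [[-0.77,-0.59,0],0],
    [[-0.77,-0.59,0],0],
    [[-0.77,-0.59,0],0],
    [[-0.77,-0.59,0],0],
    [[-0.77,-0.59,0],0],
    [[-0.77,-0.59,0],0],
    [[-0.77,-0.59,0],0],
    [[-0.77,-0.59,0],0],
    [[-0.77,-0.59,0],0],
    [[-0.77,-0.59,0],-0.4],
    [[-0.77,-0.59,0],-0.8],
  ],
  gripper=1,
)

```text
clock: 1.65
position: [0.5133, 0.1594, 0.2313]
tool_rot: [-3.142, -0.0, 3.02]
force: [0.5, 0.1, -0.2]
grip_width: 0.0854
```

Call:
servo_tool(
  targets=[
    [[0,0,0],0],
  ],
)

```text
clock: 1.78
position: [0.5143, 0.1574, 0.231]
tool_rot: [-3.14, 0.0, 3.014]
force: [-1.4, 0.9, -0.3]
grip_width: 0.0855
```

```bash
python3 - <<'E'
from workcell import bot
import cv2,pickle
s=bot.observe();c=bot.get_calibration("wrist");i=bot.grab_frame("wrist")
print(s["clock"],s["position"],s["tool_rot"])
cv2.imwrite("pics/w1.png",i);pickle.dump(c,open("w1.pkl","wb"))
E
```

```text
1.775 [0.51428798 0.15735575 0.23103694] [-3.14041807e+00  4.40636030e-04  3.01442863e+00]
```

View pics/w1.png

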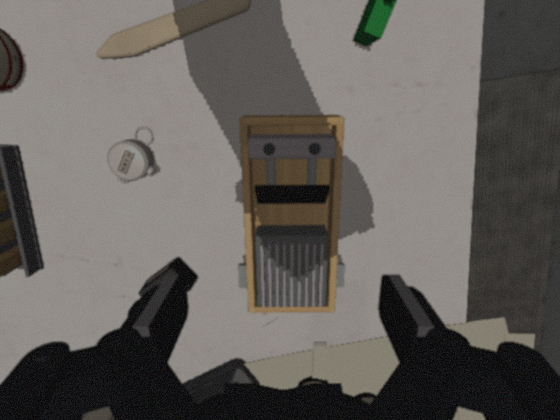

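```bash
python3 - <<'E'
import cv2,numpy as np
i=cv2.imread("pics/w1.png")
a=i[110:320,230:360]
a=cv2.convertScaleAbs(cv2.resize(a[0:210],None,fx=2.8,fy=2.8,interpolation=cv2.INTER_CUBIC),alpha=1.8,beta=15)
cv2.imwrite("pics/w1a.png",a)
b=cv2.convertScaleAbs(cv2.resize(i[170:245,240:345],None,fx=7,fy=7,interpolation=cv2.INTER_CUBIC),alpha=2,beta=15)
cv2.imwrite("pics/w1b.png",b)
E
```

```text
(no output)
```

View pics/w1a.png

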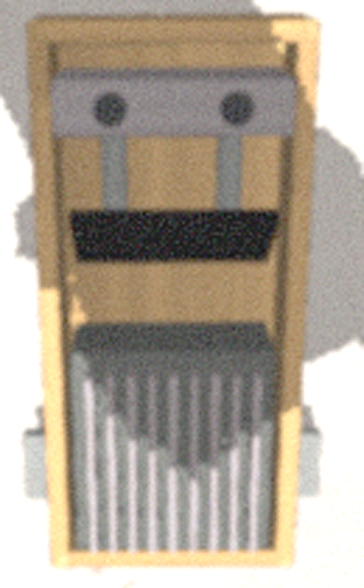

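View pics/w1b.png

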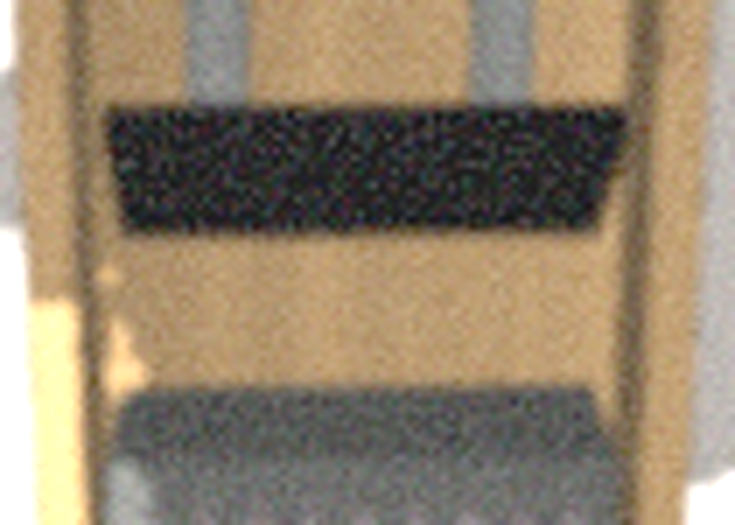

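```bash
python3 - <<'E'
from h import *
import pickle
c=pickle.load(open("w1.pkl","rb"))
W=lambda x,y,z:onz(c,240+x/7-.4,170+y/7-.4,z)
A=lambda x,y,z:onz(c,230+x/2.8-.3,110+y/2.8-.3,z)
def seg(n,a,b):
    d=a-b;print(n,a.round(4),b.round(4),"mid",((a+b)/2).round(4),"len",np.linalg.norm(d).round(4),"yaw",np.degrees(np.arctan2(d[1],d[0])).round(2))
seg("padedge",W(597,233,.028),W(127,235,.028))
seg("padtop",W(625,105,.056),W(108,105,.056))
seg("modbot",W(590,388,.006),W(130,388,.006))
seg("modtop",W(620,455,.05),W(112,458,.05))
seg("tray near edge",A(318,18,.04),A(30,16,.04))
seg("tray far edge",A(293,566,.04),A(53,566,.04))
seg("L",A(53,566,.04),A(30,16,.04))
seg("R",A(293,566,.04),A(318,18,.04))
E
```

```text
padedge [0.5475 0.1977 0.028 ] [0.5385 0.1257 0.028 ] mid [0.543  0.1617 0.028 ] len 0.0726 yaw 82.93
padtop [0.52   0.2008 0.056 ] [0.5108 0.1293 0.056 ] mid [0.5154 0.165  0.056 ] len 0.0721 yaw 82.67
modbot [0.5819 0.1961 0.006 ] [0.5721 0.1194 0.006 ] mid [0.577  0.1578 0.006 ] len 0.0773 yaw 82.68
modtop [0.5753 0.1961 0.05  ] [0.5661 0.1208 0.05  ] mid [0.5707 0.1585 0.05  ] len 0.0759 yaw 83.05
tray near edge [0.4586 0.2218 0.04  ] [0.4454 0.124  0.04  ] mid [0.452  0.1729 0.04  ] len 0.0987 yaw 82.28
tray far edge [0.6784 0.1959 0.04  ] [0.6657 0.0963 0.04  ] mid [0.6721 0.1461 0.04  ] len 0.1004 yaw 82.69
L [0.6657 0.0963 0.04  ] [0.4454 0.124  0.04  ] mid [0.5555 0.1101 0.04  ] len 0.222 yaw -7.18
R [0.6784 0.1959 0.04  ] [0.4586 0.2218 0.04  ] mid [0.5685 0.2088 0.04  ] len 0.2213 yaw -6.73
```

Call:
servo_tool(
  targets=[
    [[-0.02,-0.86,0],0],
    [[-0.02,-0.86,0],0],
    [[-0.02,-0.86,0],0],
    [[-0.02,-0.86,0],0],
    [[-0.02,-0.86,0],0],
    [[-0.02,-0.86,0],0],
    [[-0.02,-0.86,0],0],
    [[-0.02,-0.86,0],0],
    [[0,0,0],0],
  ],
)

```text
clock: 2.95
position: [0.4776, -0.1836, 0.2313]
tool_rot: [-3.141, -0.0, 3.015]
force: [-0.5, 0.0, 0.5]
grip_width: 0.0854
```

```bash
python3 - <<'E'
from workcell import bot
import cv2,pickle
s=bot.observe();c=bot.get_calibration("wrist");i=bot.grab_frame("wrist")
print(s["clock"],s["position"],s["tool_rot"])
cv2.imwrite("pics/w2.png",i);pickle.dump(c,open("w2.pkl","wb"))
a=i[130:330,200:370]
cv2.imwrite("pics/w2a.png",cv2.convertScaleAbs(cv2.resize(a,None,fx=3,fy=3,interpolation=cv2.INTER_CUBIC),alpha=1.6,beta=10))
E
```

```text
2.95 [ 0.47757125 -0.18357215  0.23128636] [-3.14096664e+00 -1.60123047e-04  3.01504922e+00]
```

View pics/w2.png

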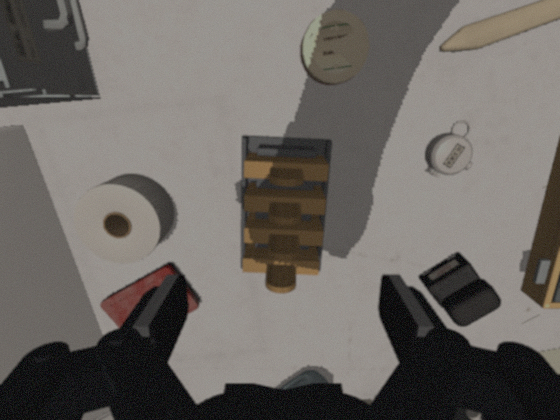

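View pics/w2a.png

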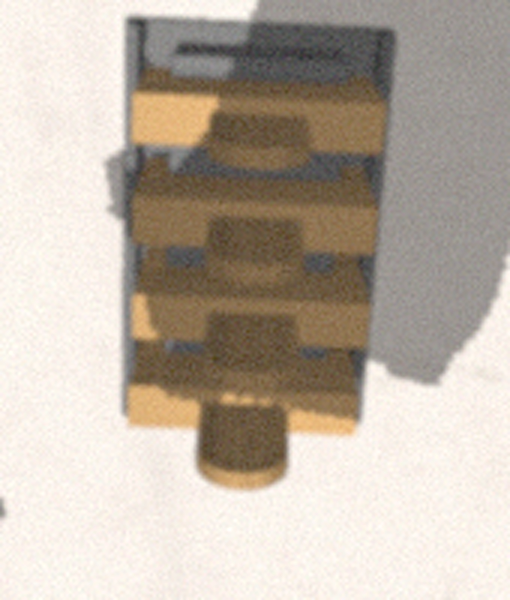

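```bash
python3 - <<'E'
from h import *
import pickle
c=pickle.load(open("w2.pkl","rb"))
A=lambda x,y,z:onz(c,200+x/3-.3,130+y/3-.3,z)
def seg(n,a,b):
    d=a-b;print(n,a.round(4),b.round(4),"mid",((a+b)/2).round(4),"len",np.linalg.norm(d).round(4),"yaw",np.degrees(np.arctan2(d[1],d[0])).round(2))
seg("d far",A(357,433,.061),A(128,425,.061))
seg("d near",A(360,390+5,.061),A(131,385,.061))
seg("c far",A(369,346,.061),A(132,337,.061))
seg("c near",A(371,300,.061),A(132,293,.061))
seg("b far",A(378,255,.061),A(132,240,.061))
seg("b near",A(380,208,.061),A(132,197,.061))
seg("a far",A(382,153,.061),A(132,144,.061))
seg("a near",A(386,100,.061),A(132,92,.061))
seg("d tab top",A(287,470,.1),A(197,468,.1))
seg("d tab root",A(285,405,.061),A(200,402,.061))
seg("stand near",A(394,32,.037),A(127,18,.037))
E
```

```text
d far [ 0.5773 -0.1593  0.061 ] [ 0.564  -0.2386  0.061 ] mid [ 0.5707 -0.1989  0.061 ] len 0.0804 yaw 80.44
d near [ 0.5627 -0.1569  0.061 ] [ 0.5488 -0.235   0.061 ] mid [ 0.5557 -0.1959  0.061 ] len 0.0793 yaw 79.92
c far [ 0.5445 -0.1521  0.061 ] [ 0.5309 -0.2317  0.061 ] mid [ 0.5377 -0.1919  0.061 ] len 0.0807 yaw 80.32
c near [ 0.5277 -0.15    0.061 ] [ 0.5151 -0.229   0.061 ] mid [ 0.5214 -0.1895  0.061 ] len 0.0801 yaw 80.9
b far [ 0.5121 -0.1462  0.061 ] [ 0.4966 -0.226   0.061 ] mid [ 0.5043 -0.1861  0.061 ] len 0.0812 yaw 79.01
b near [ 0.496  -0.1442  0.061 ] [ 0.4821 -0.2235  0.061 ] mid [ 0.489  -0.1839  0.061 ] len 0.0806 yaw 80.05
a far [ 0.4777 -0.142   0.061 ] [ 0.4647 -0.2207  0.061 ] mid [ 0.4712 -0.1813  0.061 ] len 0.0797 yaw 80.59
a near [ 0.4609 -0.1393  0.061 ] [ 0.4483 -0.2179  0.061 ] mid [ 0.4546 -0.1786  0.061 ] len 0.0796 yaw 80.89
d tab top [ 0.5649 -0.184   0.1   ] [ 0.5606 -0.2117  0.1   ] mid [ 0.5628 -0.1979  0.1   ] len 0.028 yaw 81.24
d tab root [ 0.5632 -0.1831  0.061 ] [ 0.5583 -0.2123  0.061 ] mid [ 0.5608 -0.1977  0.061 ] len 0.0296 yaw 80.44
stand near [ 0.4436 -0.1321  0.037 ] [ 0.4279 -0.2189  0.037 ] mid [ 0.4358 -0.1755  0.037 ] len 0.0882 yaw 79.75
```

Call:
servo_tool(
  targets=[
    [[0,0,0],0.5],
    [[-0.58,0,0.3],0],
    [[-0.58,0,0.4],0],
    [[-0.58,0.02,0.4],0],
    [[0,0,0.4],0],
    [[0,0,0],0],
    [[0,0,0],0],
  ],
)

```text
clock: 3.88
position: [0.5645, -0.1942, 0.1571]
tool_rot: [3.141, 0.001, 2.976]
force: [0.2, -0.6, -0.1]
grip_width: 0.0858
```

```bash
python3 - <<'E'
from workcell import bot
import cv2,pickle
s=bot.observe();c=bot.get_calibration("wrist");i=bot.grab_frame("wrist")
print(s["clock"],s["position"],s["tool_rot"])
cv2.imwrite("pics/w3.png",i);pickle.dump(c,open("w3.pkl","wb"))
E
```

```text
3.875 [ 0.5644762  -0.19421473  0.15710917] [3.14132101e+00 5.43847064e-04 2.97579826e+00]
```

View pics/w3.png

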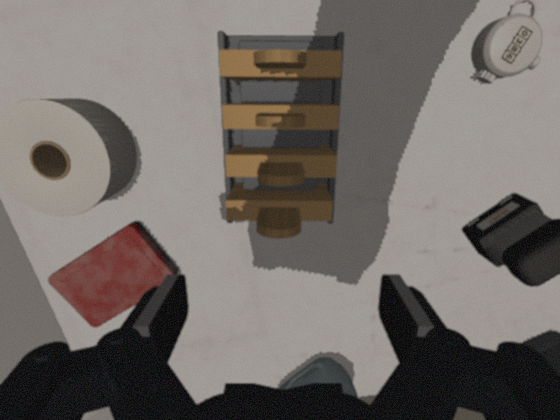

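```bash
python3 - <<'E'
from h import *
import pickle
i=cv2.imread("pics/w3.png")
cv2.imwrite("pics/w3a.png",cv2.convertScaleAbs(cv2.resize(i[130:250,210:350],None,fx=5,fy=5,interpolation=cv2.INTER_CUBIC)[:600],alpha=1.7,beta=10))
c=pickle.load(open("w3.pkl","rb"))
print(proj(c,[.5632,-.1974,.1]),proj(c,[.5773,-.1593,.061]),proj(c,[.564,-.2386,.061]))
E
```

```text
[279.17278373 229.67881703] [332.26065195 219.40390264] [226.35724114 219.48910055]
```

View pics/w3a.png

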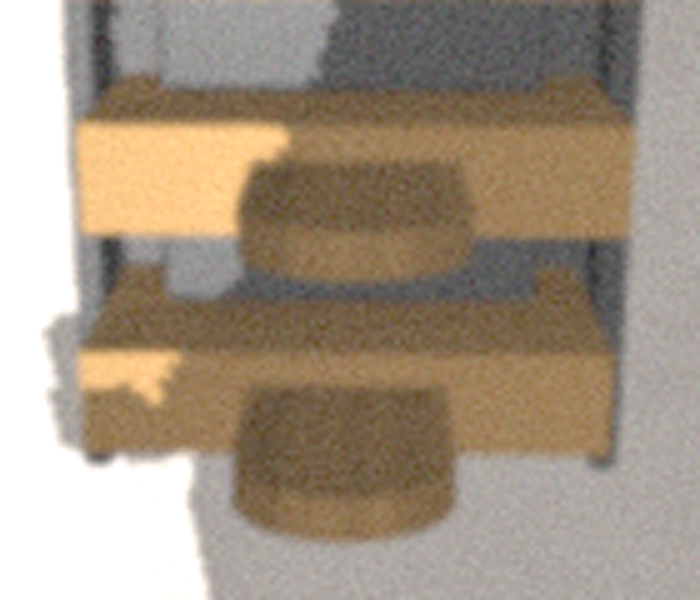

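Call:
servo_tool(
  targets=[
    [[0.02,-0.07,0.46],0],
    [[0,0,0.46],0],
    [[0,0,0.47],0],
    [[0,0,0.47],0],
    [[0,0,0],0],
    [[0,0,0],0],
  ],
)

```text
clock: 4.68
position: [0.5632, -0.1985, 0.0646]
tool_rot: [-3.141, 0.001, 2.975]
force: [0.6, 0.3, 0.7]
grip_width: 0.0853
```

Call:
servo_tool(
  targets=[
    [[0,0,0],0],
    [[0,0,0],0],
    [[0,0,0],0],
    [[0,0,0],0],
    [[0,0,0],0],
    [[0,0,0],0],
  ],
  gripper=-1,
  newtons=60,
)

```text
clock: 5.42
position: [0.5629, -0.1985, 0.0637]
tool_rot: [-3.142, 0.001, 2.975]
force: [-1.3, 0.6, 5.7]
grip_width: 0.0287
```

Call:
servo_tool(
  targets=[
    [[0,0,-0.1],0],
    [[0,0,-0.1],0],
    [[0,0,-0.1],0],
    [[0,0,-0.1],0],
  ],
)

```text
clock: 5.92
position: [0.5627, -0.1984, 0.0837]
tool_rot: [3.142, 0.0, 2.975]
force: [-0.0, 0.1, -0.6]
grip_width: 0.0286
```

```bash
cat > snap.py <<'E'
import sys,cv2,pickle
from workcell import bot
n=sys.argv[1];cam=sys.argv[2] if len(sys.argv)>2 else "wrist"
s=bot.observe();c=bot.get_calibration(cam);i=bot.grab_frame(cam)
print(s["clock"],s["position"].round(4),s["tool_rot"].round(4),s["force"].round(2),s["moment"].round(3),round(s["grip_width"],4))
cv2.imwrite(f"pics/{n}.png",i);pickle.dump(c,open(n+".pkl","wb"))
E
python3 snap.py w4
```

```text
5.925 [ 0.5627 -0.1984  0.0837] [3.1416e+00 1.0000e-04 2.9749e+00] [-0.01  0.07 -0.61] [-0.001  0.061  0.016] 0.0286
```

View pics/w4.png

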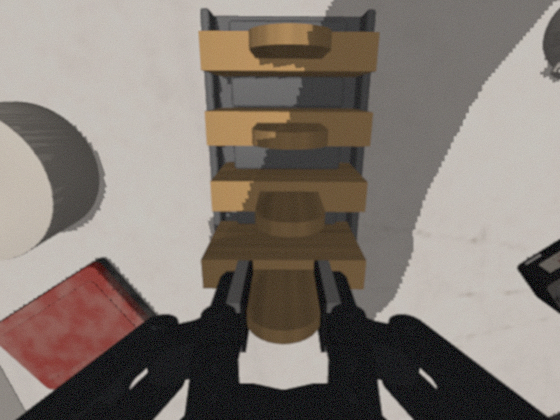

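```bash
python3 - <<'E'
from h import *
i=cv2.imread("pics/w4.png")
cv2.imwrite("pics/w4a.png",cv2.convertScaleAbs(cv2.resize(i[215:350,195:375],None,fx=4.4,fy=4.4,interpolation=cv2.INTER_CUBIC),alpha=1.8,beta=10))
E
```

```text
(no output)
```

View pics/w4a.png

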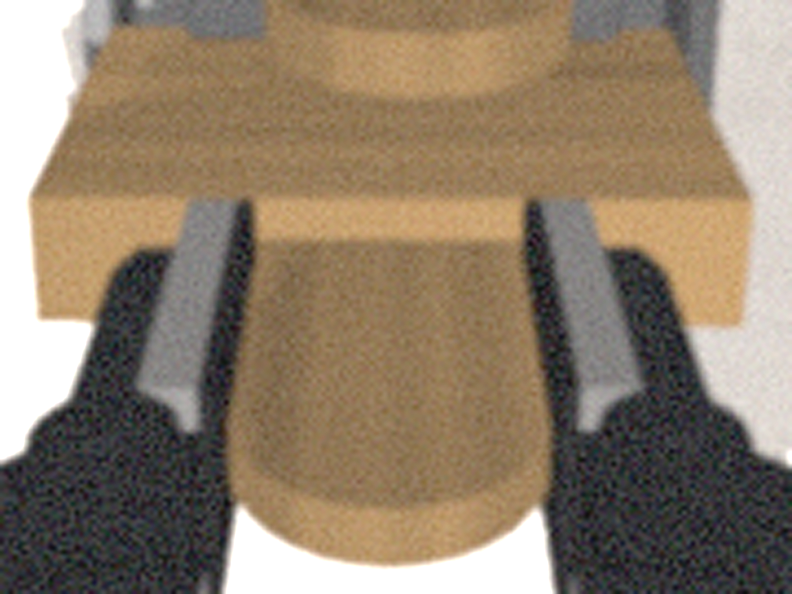

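Call:
servo_tool(
  targets=[
    [[0,0,-0.5],0],
    [[0,0,-0.5],0],
    [[0,0,-0.5],0],
    [[0,0,-0.5],0],
    [[0,0,0],0],
  ],
)

```text
clock: 6.6
position: [0.5634, -0.1986, 0.185]
tool_rot: [-3.141, 0.003, 2.975]
force: [-0.1, -0.6, -0.9]
grip_width: 0.0288
```

```bash
cat >> h.py <<'E'
def toolxy(p,pos,yaw):
    d=np.asarray(p)[:2]-np.asarray(pos)[:2];x=np.array([np.cos(yaw),np.sin(yaw)]);y=np.array([np.sin(yaw),-np.cos(yaw)])
    return np.array([d@x,d@y])
def plan(pos,yaw,tgt,units=True):
    d=np.asarray(tgt)-np.asarray(pos);t=toolxy(tgt,pos,yaw);return np.array([t[0],t[1],-d[2]])/.05
E
python3 - <<'E'
from h import *
import pickle
c=pickle.load(open("w4.pkl","rb"));pos=[.5627,-.1984];yaw=2.9749
A=lambda x,y,z:onz(c,195+x/4.4-.4,215+y/4.4-.4,z)
for z in (.079,.081,.083):
    q=[A(33,197,z),A(748,198,z),A(40,318,z),A(742,324,z)]
    print(z,[toolxy(p,pos,yaw).round(4).tolist() for p in q],"ctr",toolxy(sum(q)/4,pos,yaw).round(4),np.linalg.norm(q[0]-q[1]).round(4))
print(np.degrees(np.arctan2(*(q[1]-q[0])[:2][::-1])))
E
```

```text
0.079 [[0.0067, -0.0404], [0.0065, 0.0389], [-0.0087, -0.0408], [-0.0096, 0.0394]] ctr [-0.0013 -0.0007] 0.0793
0.081 [[0.0077, -0.0399], [0.0075, 0.0383], [-0.0074, -0.0402], [-0.0083, 0.0389]] ctr [-0.0001 -0.0007] 0.0782
0.083 [[0.0088, -0.0393], [0.0085, 0.0378], [-0.0062, -0.0397], [-0.0071, 0.0383]] ctr [ 0.001  -0.0007] 0.0771
80.29022333493072
```

Call:
servo_tool(
  targets=[
    [[0,0,0],-0.5],
    [[0.1,0.79,0],0],
    [[0.1,0.79,0],0],
    [[0.1,0.79,0],0],
    [[0.1,0.79,0],0],
    [[0.1,0.79,0],0],
    [[0.1,0.79,0],0],
    [[0.1,0.79,0],0],
    [[0.1,0.79,0],0],
    [[0.1,0.79,0.2],0],
    [[0,0,0.5],0],
    [[0,0,0.2],0],
  ],
)

```text
clock: 8.1
position: [0.5606, 0.1597, 0.1363]
tool_rot: [-3.14, -0.003, 3.02]
force: [-0.4, -0.6, -0.3]
grip_width: 0.0286
```

Call:
servo_tool(
  targets=[
    [[0,0,0],0],
    [[0,0,0],0],
  ],
)

```text
clock: 8.35
position: [0.562, 0.1595, 0.1389]
tool_rot: [3.141, 0.001, 3.018]
force: [0.6, -0.1, -0.2]
grip_width: 0.0288
```

```bash
python3 snap.py w5; python3 snap.py s5 scene; python3 snap.py t5 top
```

```text
8.35 [0.562  0.1595 0.1389] [3.1414e+00 6.0000e-04 3.0180e+00] [ 0.58 -0.07 -0.18] [-0.011 -0.004  0.052] 0.0288
8.4 [0.5621 0.1596 0.139 ] [3.1412e+00 8.0000e-04 3.0179e+00] [-0.36  0.25 -1.37] [-0.051 -0.045  0.001] 0.0285
8.45 [0.562  0.1597 0.139 ] [3.1411e+00 9.0000e-04 3.0181e+00] [-0.37  1.16 -1.17] [-0.001 -0.06   0.026] 0.0287
```

View pics/w5.png

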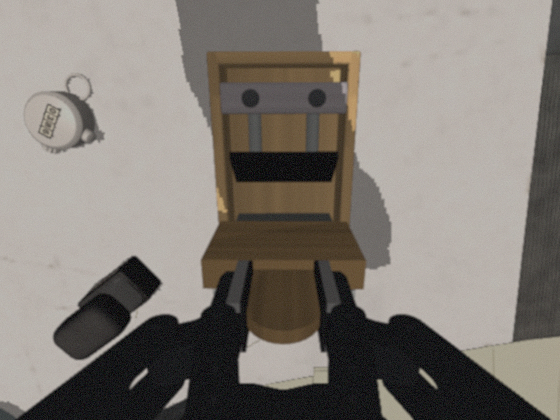

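View pics/s5.png

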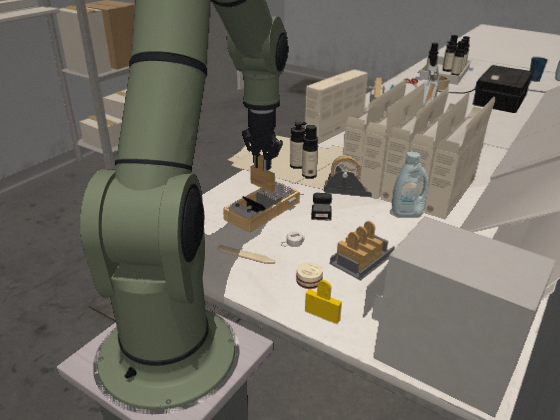

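```bash
python3 - <<'E'
from h import *
i=cv2.imread("pics/w5.png")
cv2.imwrite("pics/w5a.png",cv2.convertScaleAbs(cv2.resize(i[140:300,195:370],None,fx=3.75,fy=3.75,interpolation=cv2.INTER_CUBIC),alpha=2,beta=15))
E
```

```text
(no output)
```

View pics/w5a.png

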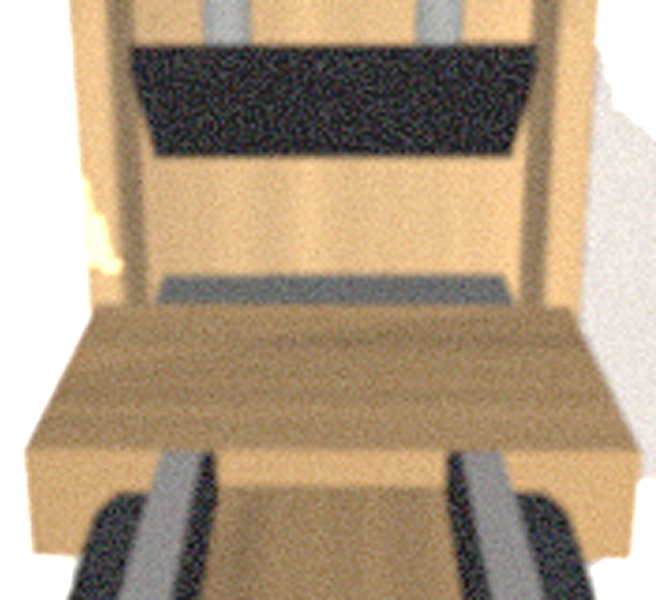

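```bash
python3 - <<'E'
from h import *
import pickle
c=pickle.load(open("w5.pkl","rb"));pos=[.562,.1595];yaw=3.018
A=lambda x,y,z:onz(c,195+x/3.75-.4,140+y/3.75-.4,z)
def seg(n,a,b):
    d=a-b;print(n,"mid",((a+b)/2).round(4),"tool",toolxy((a+b)/2,pos,yaw).round(4),"len",np.linalg.norm(d).round(4),"yaw",np.degrees(np.arctan2(d[1],d[0])).round(2))
seg("pad edge",A(512,155,.028),A(156,157,.028))
seg("pad top",A(537,46,.056),A(133,47,.056))
seg("mod bot",A(501,277,.006),A(168,277,.006))
for dz in (-.002,0,.002):
  seg("plate foot near",A(575,309,.0815+dz),A(95,309,.0815+dz))
  seg("plate top near",A(638,449,.1365+dz),A(28,449,.1365+dz))
  seg("plate top far",A(628,556,.1365+dz),A(36,551,.1365+dz))
E
```

```text
pad edge mid [0.5428 0.1615 0.028 ] tool [ 0.0193 -0.0003] len 0.0737 yaw 83.19
pad top mid [0.516 0.165 0.056] tool [ 0.0464 -0.0002] len 0.0722 yaw 83.0
mod bot mid [0.577  0.1575 0.006 ] tool [-0.0151 -0.0002] len 0.0774 yaw 82.85
plate foot near mid [0.5569 0.1598 0.0795] tool [ 0.0051 -0.0003] len 0.0824 yaw 82.85
plate top near mid [0.5552 0.1596 0.1345] tool [ 0.0068 -0.0008] len 0.0792 yaw 82.84
plate top far mid [0.5706 0.1575 0.1345] tool [-0.0087 -0.0009] len 0.0792 yaw 82.28
plate foot near mid [0.5561 0.1599 0.0815] tool [ 0.0059 -0.0003] len 0.0816 yaw 82.85
plate top near mid [0.5541 0.1597 0.1365] tool [ 0.0078 -0.0008] len 0.0781 yaw 82.84
plate top far mid [0.5693 0.1577 0.1365] tool [-0.0075 -0.0009] len 0.0781 yaw 82.28
plate foot near mid [0.5553 0.16   0.0835] tool [ 0.0067 -0.0003] len 0.0808 yaw 82.85
plate top near mid [0.5531 0.1598 0.1385] tool [ 0.0089 -0.0008] len 0.077 yaw 82.84
plate top far mid [0.5681 0.1578 0.1385] tool [-0.0063 -0.0009] len 0.077 yaw 82.28
```

Call:
servo_tool(
  targets=[
    [[0.05,0,0.1],0],
    [[0,0,0.2],0],
    [[0,0,0.2],0],
    [[0,0,0.2],0],
    [[0,0,0.2],0],
    [[0,0,0.2],0],
    [[0,0,0.2],0],
    [[0,0,0],0],
  ],
)

```text
clock: 9.5
position: [0.5588, 0.1601, 0.0725]
tool_rot: [-3.141, -0.001, 3.018]
force: [-1.0, 0.1, 0.1]
grip_width: 0.0285
```

Call:
servo_tool(
  targets=[
    [[0,0,0.06],0],
    [[0,0,0.06],0],
    [[0,0,0.06],0],
    [[0,0,0],0],
    [[0,0,0],0],
  ],
)

```text
clock: 10.12
position: [0.5592, 0.1603, 0.0644]
tool_rot: [3.142, 0.0, 3.018]
force: [0.1, 0.2, -0.6]
grip_width: 0.0288
```

Call:
servo_tool(
  targets=[
    [[-0.03,0,0],0],
    [[-0.03,0,0],0],
    [[0,0,0],0],
    [[0,0,0],0],
  ],
)

```text
clock: 10.62
position: [0.5621, 0.1599, 0.0643]
tool_rot: [-3.142, -0.0, 3.018]
force: [0.5, -0.4, -1.2]
grip_width: 0.0288
```

Call:
servo_tool(
  targets=[
    [[-0.02,0,0],0],
    [[0,0,0],0],
    [[0,0,0],0],
  ],
)

```text
clock: 11.0
position: [0.5631, 0.1598, 0.0643]
tool_rot: [-3.142, -0.0, 3.018]
force: [1.0, -0.3, -1.2]
grip_width: 0.029
```

Call:
servo_tool(
  targets=[
    [[-0.02,0,0],0],
    [[0,0,0],0],
    [[0,0,0],0],
  ],
)

```text
clock: 11.38
position: [0.5641, 0.1596, 0.0643]
tool_rot: [-3.142, 0.0, 3.018]
force: [-0.4, -0.5, -0.8]
grip_width: 0.0285
```

Call:
servo_tool(
  targets=[
    [[-0.02,0,0],0],
    [[0,0,0],0],
    [[0,0,0],0],
  ],
)

```text
clock: 11.75
position: [0.5651, 0.1595, 0.0643]
tool_rot: [-3.142, -0.0, 3.018]
force: [-0.5, -0.2, -1.1]
grip_width: 0.0286
```

Call:
servo_tool(
  targets=[
    [[-0.02,0,0],0],
    [[0,0,0],0],
    [[0,0,0],0],
  ],
)

```text
clock: 12.12
position: [0.5661, 0.1594, 0.0643]
tool_rot: [-3.142, -0.0, 3.018]
force: [-0.6, 0.6, -0.2]
grip_width: 0.0289
```

Call:
servo_tool(
  targets=[
    [[-0.02,0,0],0],
    [[0,0,0],0],
    [[0,0,0],0],
  ],
)

```text
clock: 12.5
position: [0.567, 0.1593, 0.0642]
tool_rot: [-3.142, -0.0, 3.019]
force: [-0.6, -0.3, -1.1]
grip_width: 0.0288
```

Call:
servo_tool(
  targets=[
    [[-0.02,0,0],0],
    [[0,0,0],0],
    [[0,0,0],0],
  ],
)

```text
clock: 12.88
position: [0.5674, 0.1592, 0.0641]
tool_rot: [-3.141, -0.001, 3.019]
force: [-5.3, 0.3, 0.3]
grip_width: 0.0287
```

Call:
servo_tool(
  targets=[
    [[-0.02,0,0],0],
    [[0,0,0],0],
    [[0,0,0],0],
  ],
)

```text
clock: 13.25
position: [0.5677, 0.1591, 0.0639]
tool_rot: [-3.141, -0.003, 3.019]
force: [-8.6, 2.0, 1.1]
grip_width: 0.0285
```

```bash
python3 snap.py w6; python3 - <<'E'
import cv2
i=cv2.imread("pics/w6.png")
cv2.imwrite("pics/w6a.png",cv2.convertScaleAbs(cv2.resize(i[100:340,140:420],None,fx=2.5,fy=2.5,interpolation=cv2.INTER_CUBIC),alpha=2,beta=15))
E
```

```text
13.25 [0.5677 0.1591 0.0639] [-3.1409e+00 -2.9000e-03  3.0189e+00] [-8.58  2.03  1.13] [0.268 2.021 0.252] 0.0285
```

View pics/w6a.png

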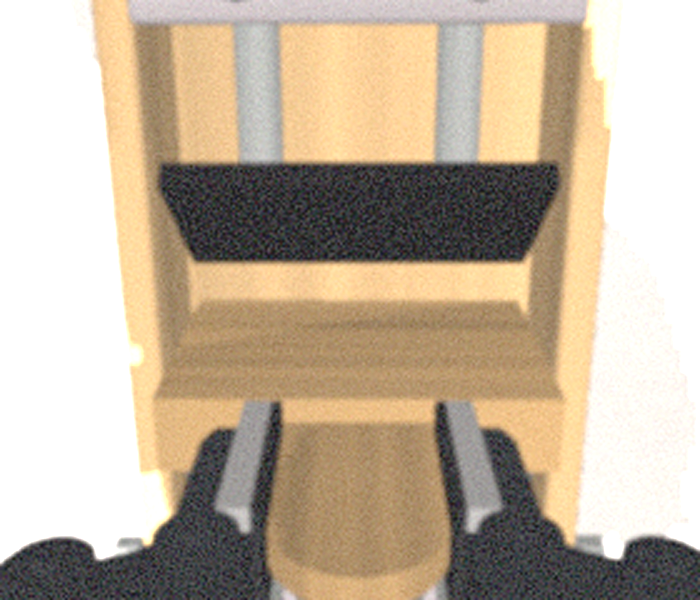

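Call:
servo_tool(
  targets=[
    [[0.025,0,0],0],
    [[0,0,0.005],0],
    [[0,0,0],0],
  ],
)

```text
clock: 13.68
position: [0.5674, 0.1592, 0.0639]
tool_rot: [-3.141, -0.001, 3.019]
force: [-4.5, -0.3, 0.6]
grip_width: 0.0287
```

Call:
servo_tool(
  targets=[
    [[0,0,0],0],
    [[0,0,0],0],
    [[0,0,0],0],
    [[0,0,0],0],
  ],
  gripper=0.2,
)

```text
clock: 14.18
position: [0.568, 0.1592, 0.0641]
tool_rot: [3.142, 0.0, 3.018]
force: [0.1, -0.7, -0.9]
grip_width: 0.0514
```

```bash
python3 - <<'E'
from h import *
import pickle
c=pickle.load(open("w6.pkl","rb"));pos=[.5677,.1591];yaw=3.0189
A=lambda x,y,z:onz(c,140+x/2.5-.3,100+y/2.5-.3,z)
def seg(n,a,b):
    d=a-b;print(n,"mid",((a+b)/2).round(4),"tool",toolxy((a+b)/2,pos,yaw).round(4),"len",np.linalg.norm(d).round(4),"yaw",np.degrees(np.arctan2(d[1],d[0])).round(2))
seg("pad edge",A(522,262,.028),A(197,262,.028))
seg("foot",A(517,302,.006),A(210,301,.006))
seg("near top",A(558,398,.061),A(156,398,.061))
E
```

```text
pad edge mid [0.543  0.1615 0.028 ] tool [ 0.0248 -0.0006] len 0.0727 yaw 82.93
foot mid [0.5606 0.1604 0.006 ] tool [0.0072 0.0004] len 0.0784 yaw 82.73
near top mid [0.5597 0.1589 0.061 ] tool [ 0.0079 -0.0012] len 0.0774 yaw 82.93
```

Call:
servo_tool(
  targets=[
    [[0,0,-0.3],0],
    [[0,0,-0.6],0],
    [[0,0,-0.7],0],
    [[0,-0.5,-0.4],0],
    [[-0.01,-0.8,0],0],
    [[-0.01,-0.8,0],0],
    [[-0.01,-0.8,0],0],
    [[-0.01,-0.8,0],0],
    [[-0.01,-0.8,0],0],
    [[-0.02,-0.8,0],0],
    [[-0.02,-0.8,0],0],
    [[-0.02,-0.8,0],0],
  ],
  gripper=1,
)

```text
clock: 15.68
position: [0.5309, -0.1852, 0.1652]
tool_rot: [-3.142, 0.001, 3.018]
force: [1.1, -0.4, -0.6]
grip_width: 0.0853
```

Call:
servo_tool(
  targets=[
    [[0,-0.14,0],0.5],
    [[0,0,0],0],
    [[0,0,0],0],
  ],
)

```text
clock: 16.05
position: [0.5304, -0.1895, 0.1643]
tool_rot: [3.141, 0.0, 2.977]
force: [-0.1, 0.5, 0.0]
grip_width: 0.0858
```

```bash
python3 snap.py w7; python3 snap.py t7 top; python3 - <<'E'
import cv2
i=cv2.imread("pics/w7.png")
cv2.imwrite("pics/w7a.png",cv2.convertScaleAbs(cv2.resize(i[60:300,150:430],None,fx=2.5,fy=2.5,interpolation=cv2.INTER_CUBIC),alpha=1.7,beta=10))
i=cv2.imread("pics/t7.png")
cv2.imwrite("pics/t7a.png",cv2.resize(i[110:230,195:275],None,fx=5,fy=5,interpolation=cv2.INTER_CUBIC))
E
```

```text
16.05 [ 0.5304 -0.1895  0.1643] [3.1411e+00 3.0000e-04 2.9770e+00] [-0.13  0.54  0.02] [-0.005  0.007 -0.026] 0.0858
16.1 [ 0.5304 -0.1895  0.1643] [3.1412e+00 2.0000e-04 2.9771e+00] [ 0.49  0.18 -0.5 ] [ 0.051  0.006 -0.   ] 0.0857
```

View pics/w7a.png

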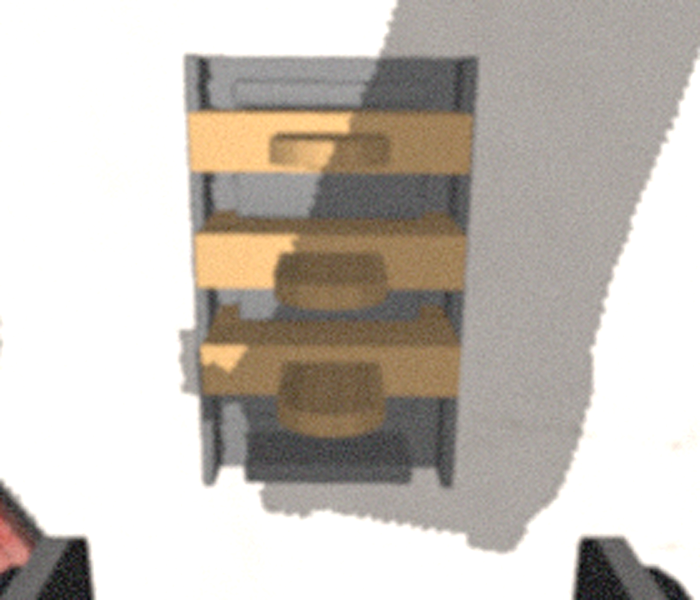

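View pics/t7a.png

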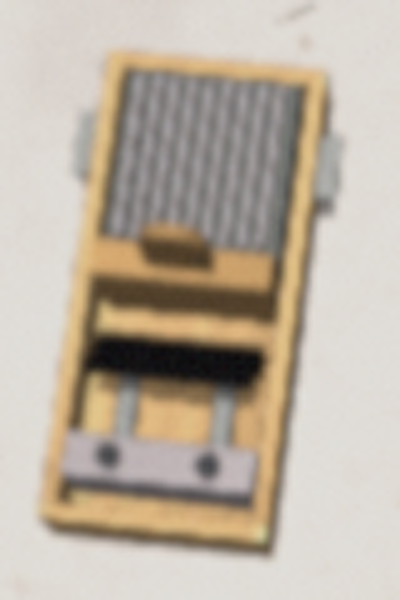

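```bash
python3 - <<'E'
from h import *
import pickle
c=pickle.load(open("w7.pkl","rb"));pos=[.5304,-.1895,.1643];yaw=2.977
A=lambda x,y,z:onz(c,150+x/2.5-.3,60+y/2.5-.3,z)
q=[A(201,345,.061),A(461,346,.061),A(458,395,.061),A(204,394,.061)]
m=sum(q)/4;print(m,[np.linalg.norm(q[0]-q[1]),np.linalg.norm(q[3]-q[2]),np.linalg.norm(q[0]-q[3])],[np.degrees(np.arctan2(*(b-a)[:2][::-1])) for a,b in ((q[0],q[1]),(q[3],q[2]))])
print(plan(pos,yaw,[m[0],m[1],.064]),np.degrees(yaw)-90)
E
```

```text
[ 0.53010087 -0.19094442  0.061     ] [np.float64(0.0795979703607535), np.float64(0.07931904236975626), np.float64(0.015969143049992265)] [np.float64(80.27271029417548), np.float64(80.25792624753996)]
[ 1.16841012e-03 -2.94782428e-02  2.00600000e+00] 80.56953561044608
```

Call:
servo_tool(
  targets=[
    [[0,-0.03,0.5],0.06],
    [[0,0,0.5],0],
    [[0,0,0.5],0],
    [[0,0,0.5],0],
    [[0,0,0],0],
  ],
)

```text
clock: 16.77
position: [0.5291, -0.1914, 0.0629]
tool_rot: [3.141, -0.003, 2.971]
force: [0.2, -0.4, -0.5]
grip_width: 0.0855
```

Call:
servo_tool(
  targets=[
    [[0,0,0],0],
    [[0,0,0],0],
    [[0,0,0],0],
    [[0,0,0],0],
    [[0,0,0],0],
    [[0,0,0],0],
  ],
  gripper=-1,
  newtons=80,
)

```text
clock: 17.52
position: [0.5304, -0.1924, 0.065]
tool_rot: [3.142, 0.001, 2.97]
force: [-1.9, 1.2, 11.4]
grip_width: 0.0283
```

Call:
servo_tool(
  targets=[
    [[0,0,-0.1],0],
    [[0,0,-0.1],0],
    [[0,0,-0.15],0],
    [[0,0,-0.2],0],
    [[0,0,-0.3],0],
    [[0,0,-0.5],0],
    [[0,0,-0.5],0],
    [[0,0,-0.5],0],
    [[0,0,0],0],
  ],
)

```text
clock: 18.65
position: [0.5307, -0.1926, 0.1839]
tool_rot: [-3.141, 0.003, 2.97]
force: [-0.5, -0.8, -0.9]
grip_width: 0.0282
```

```bash
python3 snap.py w8; python3 - <<'E'
from h import *
i=cv2.imread("pics/w8.png")
cv2.imwrite("pics/w8a.png",cv2.convertScaleAbs(cv2.resize(i[40:350,130:430],None,fx=1.9,fy=1.9,interpolation=cv2.INTER_CUBIC),alpha=1.8,beta=10))
print(plan([.5304,-.1924,.184],2.971+.0473,[.548,.1617,.184]))
E
```

```text
18.65 [ 0.5307 -0.1926  0.1839] [-3.1414  0.0034  2.9695] [-0.55 -0.8  -0.92] [-0.048 -0.02  -0.004] 0.0282
[ 0.5216201   7.07153028 -0.        ]
```

View pics/w8a.png

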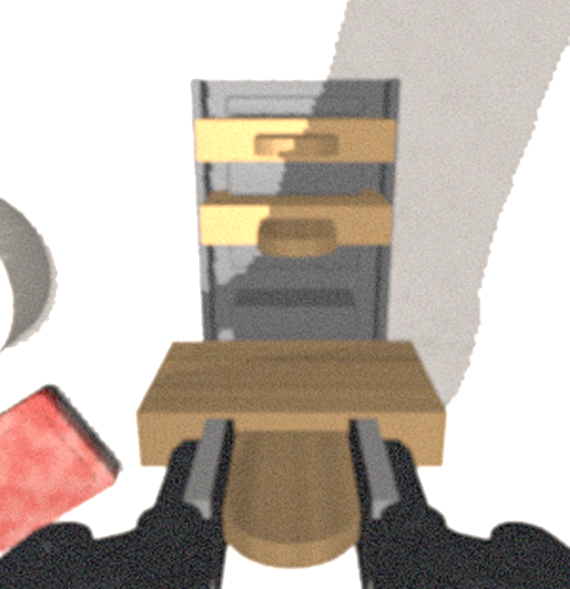

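Call:
servo_tool(
  targets=[
    [[0,0,0],-0.57],
    [[0.05,0.79,0],0],
    [[0.05,0.79,0],0],
    [[0.05,0.79,0],0],
    [[0.06,0.79,0],0],
    [[0.06,0.79,0],0],
    [[0.06,0.79,0],0],
    [[0.06,0.79,0],0],
    [[0.06,0.79,0],0],
    [[0.05,0.75,0.2],0],
    [[0,0,0.3],0],
    [[0,0,0.2],0],
  ],
)

```text
clock: 20.2
position: [0.5475, 0.1608, 0.1452]
tool_rot: [-3.14, -0.001, 3.019]
force: [0.8, -0.6, -1.7]
grip_width: 0.0284
```

Call:
servo_tool(
  targets=[
    [[0,0,0],0],
    [[0,0,0],0],
  ],
)

```text
clock: 20.45
position: [0.5484, 0.1608, 0.1469]
tool_rot: [-3.142, 0.0, 3.018]
force: [0.6, 0.2, -0.4]
grip_width: 0.0283
```

```bash
python3 snap.py w9; python3 - <<'E'
from h import *
i=cv2.imread("pics/w9.png")
cv2.imwrite("pics/w9a.png",cv2.convertScaleAbs(cv2.resize(i[130:350,165:395],None,fx=2.7,fy=2.7,interpolation=cv2.INTER_CUBIC),alpha=1.8,beta=10))
E
```

```text
20.45 [0.5484 0.1608 0.1469] [-3.1416e+00  3.0000e-04  3.0182e+00] [ 0.56  0.21 -0.38] [0.023 0.045 0.006] 0.0283
```

View pics/w9a.png

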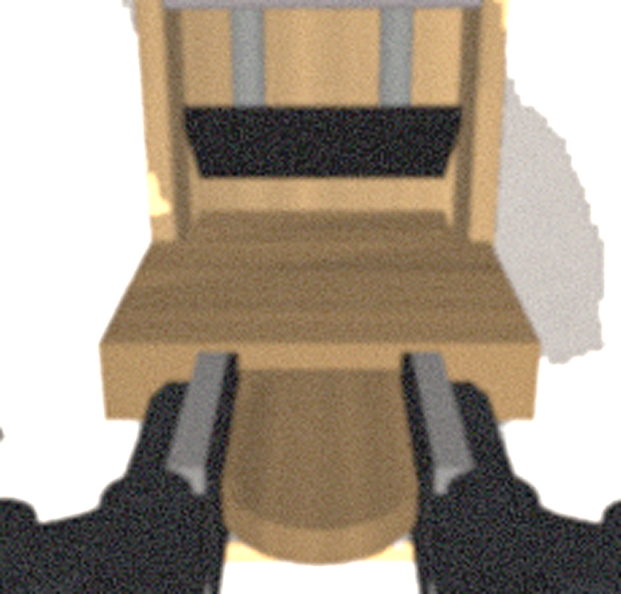

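```bash
python3 - <<'E'
from h import *
import pickle
c=pickle.load(open("w9.pkl","rb"));pos=[.5484,.1608];yaw=3.0182
A=lambda x,y,z:onz(c,165+x/2.7-.3,130+y/2.7-.3,z)
def seg(n,a,b):
    d=a-b;print(n,"mid",((a+b)/2).round(4),"tool",toolxy((a+b)/2,pos,yaw).round(4),"len",np.linalg.norm(d).round(4),"yaw",np.degrees(np.arctan2(d[1],d[0])).round(2))
seg("pad edge",A(447,177,.028),A(202,178,.028))
seg("plate1 foot near",A(446,212,.006),A(201,212,.006))
for f in (.057,.059):
  b=.1469-f
  seg("plate foot near",A(495,243,b),A(152,243,b))
  seg("plate top near",A(539,344,b+.055),A(101,344,b+.055))
  seg("plate top far",A(534,418,b+.055),A(107,418,b+.055))
E
```

```text
pad edge mid [0.543  0.1622 0.028 ] tool [0.0055 0.0007] len 0.0737 yaw 83.11
plate1 foot near mid [0.5612 0.1597 0.006 ] tool [-0.0128  0.0005] len 0.0809 yaw 82.87
plate foot near mid [0.5408 0.1618 0.0899] tool [0.0077 0.0001] len 0.0806 yaw 82.87
plate top near mid [0.5391 0.1611 0.1449] tool [ 0.0093 -0.0008] len 0.0775 yaw 82.86
plate top far mid [0.5539 0.1594 0.1449] tool [-0.0057 -0.0007] len 0.0778 yaw 82.86
plate foot near mid [0.5415 0.1618 0.0879] tool [0.007  0.0001] len 0.0814 yaw 82.87
plate top near mid [0.5401 0.161  0.1429] tool [ 0.0083 -0.0008] len 0.0785 yaw 82.86
plate top far mid [0.5551 0.1592 0.1429] tool [-0.0069 -0.0007] len 0.0789 yaw 82.86
```

Call:
servo_tool(
  targets=[
    [[-0.08,0,0.1],0],
    [[0,0,0.2],0],
    [[0,0,0.15],0],
    [[0,0,0.1],0],
    [[0,0,0.1],0],
    [[0,0,0],0],
  ],
)

```text
clock: 21.25
position: [0.5519, 0.1611, 0.1137]
tool_rot: [-3.141, -0.0, 3.019]
force: [0.6, -0.3, -0.4]
grip_width: 0.0279
```

Call:
servo_tool(
  targets=[
    [[0,0,0.06],0],
    [[0,0,0.06],0],
    [[0,0,0.06],0],
    [[0,0,0.06],0],
    [[0,0,0],0],
  ],
)

```text
clock: 21.88
position: [0.552, 0.161, 0.1018]
tool_rot: [-3.141, -0.0, 3.019]
force: [0.3, -1.4, -0.7]
grip_width: 0.0284
```

Call:
servo_tool(
  targets=[
    [[0,0,0.06],0],
    [[0,0,0.06],0],
    [[0,0,0.06],0],
    [[0,0,0.06],0],
    [[0,0,0],0],
  ],
)

```text
clock: 22.5
position: [0.552, 0.1611, 0.0898]
tool_rot: [-3.141, -0.0, 3.019]
force: [0.2, 0.2, -1.5]
grip_width: 0.0282
```

Call:
servo_tool(
  targets=[
    [[0,0,0.06],0],
    [[0,0,0.06],0],
    [[0,0,0],0],
  ],
)

```text
clock: 22.88
position: [0.552, 0.1611, 0.0838]
tool_rot: [-3.141, -0.0, 3.019]
force: [0.4, 0.7, 0.0]
grip_width: 0.0283
```

Call:
servo_tool(
  targets=[
    [[0,0,0.06],0],
    [[0,0,0.06],0],
    [[0,0,0],0],
  ],
)

```text
clock: 23.25
position: [0.552, 0.1611, 0.0778]
tool_rot: [-3.141, -0.0, 3.019]
force: [-0.3, -0.5, 0.2]
grip_width: 0.0281
```

```bash
python3 snap.py w10; python3 - <<'E'
from h import *
i=cv2.imread("pics/w10.png")
cv2.imwrite("pics/w10a.png",cv2.convertScaleAbs(cv2.resize(i[90:350,145:415],None,fx=2.3,fy=2.3,interpolation=cv2.INTER_CUBIC),alpha=1.8,beta=10))
E
```

```text
23.25 [0.552  0.1611 0.0778] [-3.1414e+00 -3.0000e-04  3.0194e+00] [-0.33 -0.47  0.16] [-0.015  0.017  0.011] 0.0281
```

View pics/w10a.png

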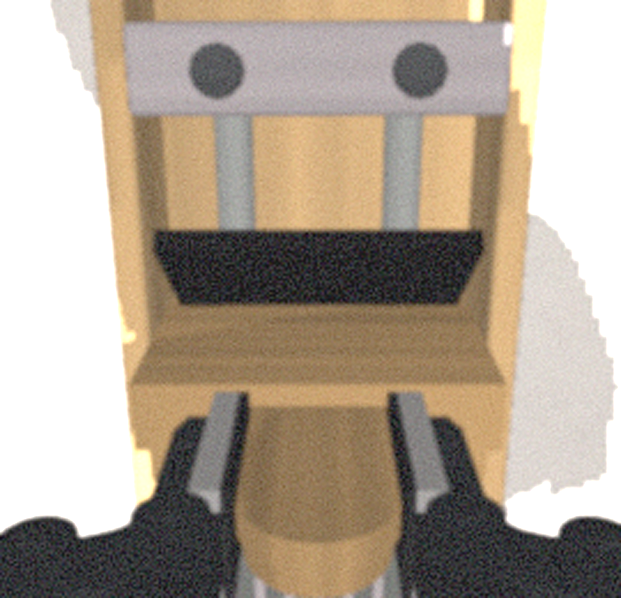

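Call:
servo_tool(
  targets=[
    [[0,0,0.06],0],
    [[0,0,0.06],0],
    [[0,0,0.06],0],
    [[0,0,0.05],0],
    [[0,0,0],0],
    [[0,0,0],0],
  ],
)

```text
clock: 24.05
position: [0.5521, 0.1611, 0.0666]
tool_rot: [-3.142, 0.0, 3.019]
force: [-0.7, -0.3, -0.6]
grip_width: 0.0278
```

Call:
servo_tool(
  targets=[
    [[-0.01,0,0.02],0],
    [[0,0,0],0],
    [[0,0,0],0],
  ],
)

```text
clock: 24.42
position: [0.5524, 0.1611, 0.0655]
tool_rot: [-3.141, -0.0, 3.019]
force: [-2.2, 0.3, -0.8]
grip_width: 0.0283
```

Call:
servo_tool(
  targets=[
    [[-0.02,0,0.01],0],
    [[0,0,0],0],
    [[0,0,0],0],
  ],
)

```text
clock: 24.8
position: [0.5526, 0.161, 0.0651]
tool_rot: [-3.141, -0.002, 3.02]
force: [-9.1, -0.4, 6.6]
grip_width: 0.0284
```

Call:
servo_tool(
  targets=[
    [[-0.02,0,0],0],
    [[0,0,0],0],
    [[0,0,0],0],
  ],
)

```text
clock: 25.18
position: [0.5527, 0.1609, 0.065]
tool_rot: [-3.141, -0.004, 3.02]
force: [-14.9, 1.7, 11.5]
grip_width: 0.0281
```

Call:
servo_tool(
  targets=[
    [[0.04,0,-0.005],0],
    [[0,0,0],0],
  ],
)

```text
clock: 25.42
position: [0.5524, 0.1611, 0.0653]
tool_rot: [-3.142, -0.0, 3.019]
force: [-4.1, 1.4, 0.1]
grip_width: 0.0285
```

Call:
servo_tool(
  targets=[
    [[0,0,0],0],
    [[0,0,0],0],
    [[0,0,0],0],
    [[0,0,0],0],
  ],
  gripper=0.2,
)

```text
clock: 25.92
position: [0.5527, 0.161, 0.0653]
tool_rot: [3.142, 0.0, 3.019]
force: [-0.6, -0.3, 0.4]
grip_width: 0.0514
```

Call:
servo_tool(
  targets=[
    [[0,0,-0.3],0],
    [[0,0,-0.5],0],
    [[0,0,-0.5],0],
    [[0,0,-0.2],0],
    [[0,0,0],0],
  ],
  gripper=1,
)

```text
clock: 26.55
position: [0.5529, 0.1612, 0.141]
tool_rot: [3.141, 0.001, 3.019]
force: [-0.7, 0.2, -0.6]
grip_width: 0.0856
```

```bash
python3 snap.py w11; python3 - <<'E'
from h import *
i=cv2.imread("pics/w11.png")
cv2.imwrite("pics/w11a.png",cv2.convertScaleAbs(cv2.resize(i[20:270,175:395],None,fx=2.4,fy=2.4,interpolation=cv2.INTER_CUBIC),alpha=1.8,beta=10))
cv2.imwrite("pics/w11b.png",cv2.convertScaleAbs(cv2.resize(i[70:160,205:365],None,fx=5,fy=5,interpolation=cv2.INTER_CUBIC),alpha=1.8,beta=10))
E
```

```text
26.55 [0.5529 0.1612 0.141 ] [3.1409e+00 1.2000e-03 3.0194e+00] [-0.67  0.16 -0.62] [ 0.061 -0.017  0.044] 0.0856
```

View pics/w11a.png

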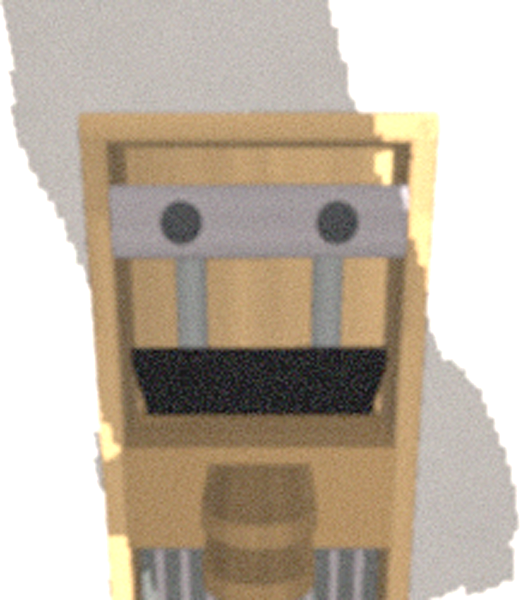

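View pics/w11b.png

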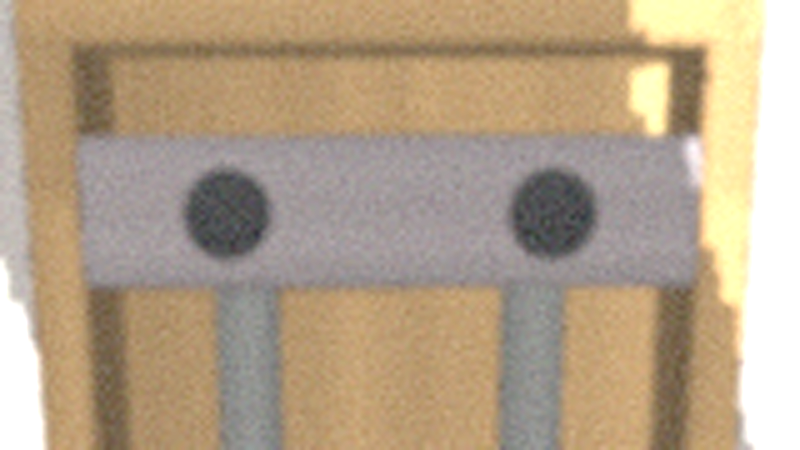

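```bash
python3 - <<'E'
from h import *
import pickle
def seg(n,a,b):
    d=a-b;print(n,"mid",((a+b)/2).round(4),"len",np.linalg.norm(d).round(4));return (a+b)/2
c=pickle.load(open("w11.pkl","rb"))
A=lambda x,y,z:onz(c,175+x/2.4-.3,20+y/2.4-.3,z)
p=seg("pad edge",A(373,413,.028),A(147,413,.028))
t=seg("pad top",A(387,348,.056),A(133,348,.056))
s=seg("stop front top",A(407,257,.046),A(112,257,.046))
n=seg("tray near",A(440,115,.04),A(80,115,.04))
k=seg("plate2 top near",A(400,446,.061),A(123,445,.061))
u=np.array([np.cos(np.radians(-7)),np.sin(np.radians(-7)),0])
print("w11 pad-stop",(p-s)@u,"padtop-stop",(t-s)@u,"plate2-pad",(k-p)@u)
c=pickle.load(open("w1.pkl","rb"))
A=lambda x,y,z:onz(c,230+x/2.8-.3,110+y/2.8-.3,z)
p=seg("pad edge",A(272,261,.028),A(78,261,.028));t=seg("padtop",A(278,211,.056),A(70,211,.056));s=seg("stop",A(296,135,.046),A(50,135,.046))
print("w1",(p-s)@u,(t-s)@u)
# direct test by vertical pixel profile of pad rows in each image
for n in ("w1","w11"):
    i=cv2.imread(f"pics/{n}.png");g=i.astype(int).sum(2)
    u0=284 if n=="w11" else 291
    col=g[:,u0-8:u0+8].mean(1).round();print(n,[(r,int(col[r])) for r in (range(182,210) if n=="w1" else range(160,212))])
E
```

```text
pad edge mid [0.5427 0.1617 0.028 ] len 0.0745
pad top mid [0.5157 0.165  0.056 ] len 0.0725
stop front top mid [0.4914 0.1679 0.046 ] len 0.0848
tray near mid [0.4537 0.1727 0.04  ] len 0.1004
plate2 top near mid [0.5432 0.162  0.061 ] len 0.0805
w11 pad-stop 0.05164085947178972 padtop-stop 0.024429063156377127 plate2-pad 0.00044351746878979836
pad edge mid [0.543  0.1627 0.028 ] len 0.0749
padtop mid [0.5158 0.1649 0.056 ] len 0.0725
stop mid [0.4911 0.1677 0.046 ] len 0.0862
w1 0.052071524960481924 0.02482245442530111
w1 [(182, 207), (183, 199), (184, 163), (185, 102), (186, 62), (187, 48), (188, 46), (189, 53), (190, 47), (191, 41), (192, 50), (193, 40), (194, 45), (195, 35), (196, 45), (197, 42), (198, 43), (199, 40), (200, 44), (201, 43), (202, 72), (203, 123), (204, 176), (205, 200), (206, 207), (207, 208), (208, 205), (209, 205)]
w11 [(160, 239), (161, 241), (162, 243), (163, 232), (164, 187), (165, 115), (166, 53), (167, 49), (168, 49), (169, 46), (170, 48), (171, 51), (172, 51), (173, 48), (174, 50), (175, 50), (176, 48), (177, 52), (178, 54), (179, 47), (180, 48), (181, 45), (182, 50), (183, 48), (184, 48), (185, 46), (186, 47), (187, 50), (188, 48), (189, 57), (190, 52), (191, 46), (192, 88), (193, 128), (194, 149), (195, 152), (196, 159), (197, 153), (198, 155), (199, 156), (200, 157), (201, 167), (202, 166), (203, 161), (204, 162), (205, 172), (206, 191), (207, 211), (208, 220), (209, 216), (210, 214), (211, 217)]
```

```bash
python3 - <<'E'
from h import *
import pickle
c=pickle.load(open("w7.pkl","rb"))
A=lambda x,y,z:onz(c,150+x/2.5-.3,60+y/2.5-.3,z)
q=[A(196,234,.061),A(466,236,.061),A(464,291,.061),A(197,288,.061)]
m=sum(q)/4;print(m,[np.linalg.norm(q[0]-q[1]),np.linalg.norm(q[3]-q[2]),np.linalg.norm(q[0]-q[3])],[np.degrees(np.arctan2(*(b-a)[:2][::-1])) for a,b in ((q[0],q[1]),(q[3],q[2]))])
print(plan([.5529,.1612,.141],3.0194,[m[0],m[1],.17]))
E
```

```text
[ 0.49690249 -0.18544011  0.061     ] [np.float64(0.07913883673835402), np.float64(0.07994478282268559), np.float64(0.01615139664653706)] [np.float64(80.08842350802325), np.float64(79.8505931451213)]
[ 0.26656864 -7.01761904 -0.58      ]
```

Call:
servo_tool(
  targets=[
    [[0,0,-0.3],0],
    [[0,-0.4,-0.28],0],
    [[0.03,-0.8,0],0],
    [[0.03,-0.8,0],0],
    [[0.03,-0.8,0],0],
    [[0.03,-0.8,0],0],
    [[0.03,-0.8,0],0],
    [[0.04,-0.8,0],0],
    [[0.04,-0.8,0],0],
    [[0.04,-0.8,0],0],
    [[0,-0.22,0],0.58],
    [[0,0,0],0],
  ],
)

```text
clock: 28.1
position: [0.496, -0.1864, 0.1696]
tool_rot: [-3.142, 0.0, 2.967]
force: [-0.1, 0.3, 0.0]
grip_width: 0.0857
```

Call:
servo_tool(
  targets=[
    [[0,0,0],0],
  ],
)

```text
clock: 28.22
position: [0.4966, -0.1846, 0.1694]
tool_rot: [3.141, -0.0, 2.971]
force: [-0.0, 0.1, -0.4]
grip_width: 0.0856
```

```bash
python3 snap.py w12; python3 snap.py t12 top; python3 - <<'E'
import cv2
i=cv2.imread("pics/w12.png")
cv2.imwrite("pics/w12a.png",cv2.convertScaleAbs(cv2.resize(i[80:320,150:430],None,fx=2.5,fy=2.5,interpolation=cv2.INTER_CUBIC),alpha=1.7,beta=10))
i=cv2.imread("pics/t12.png")
cv2.imwrite("pics/t12a.png",cv2.resize(i[110:230,195:275],None,fx=5,fy=5,interpolation=cv2.INTER_CUBIC))
E
```

```text
28.225 [ 0.4966 -0.1846  0.1694] [ 3.1412 -0.      2.9707] [-0.04  0.07 -0.42] [ 0.043  0.    -0.014] 0.0856
28.275 [ 0.4966 -0.1845  0.1694] [ 3.1412 -0.      2.9709] [-0.04  0.41 -0.38] [-0.012  0.006 -0.012] 0.0855
```

View pics/w12a.png

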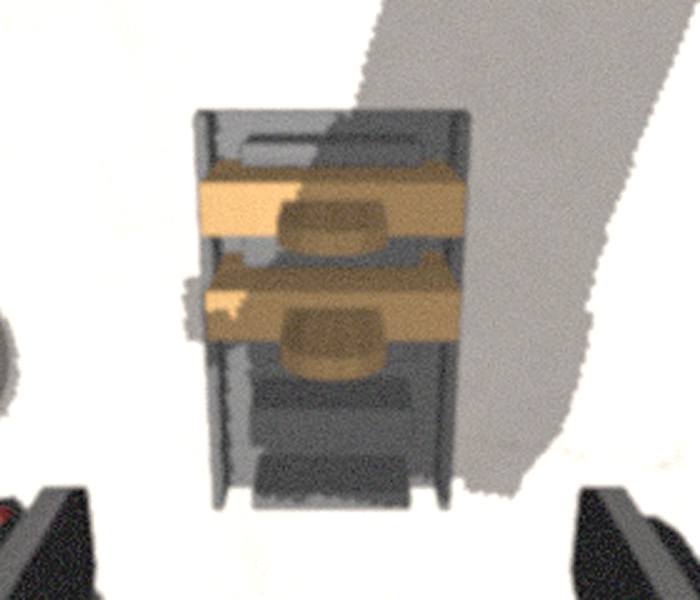

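View pics/t12a.png

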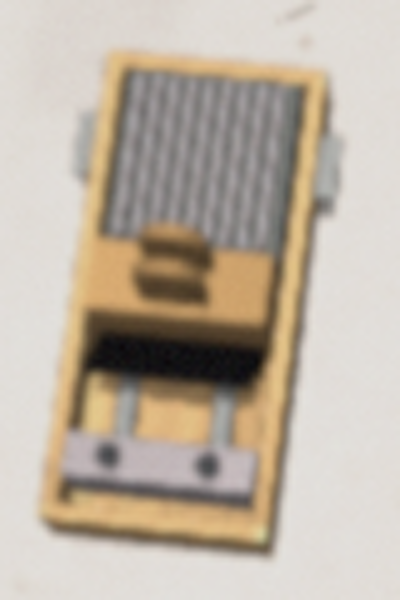

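```bash
python3 - <<'E'
import cv2,numpy as np
f=lambda n:cv2.imread(f"pics/{n}.png").astype(float).sum(2)
R={n:f(n) for n in("top0","t5","t7","t12")}
# rear edge of pad: rows 180-192, cols 215..246 in top image ; stop front edge rows 192-204
def edge(g,cols,r0,r1,dark_first):
    out=[]
    for u in cols:
        p=g[r0:r1,u]; 
        d=np.abs(np.gradient(p)); out.append((d*np.arange(r0,r1)).sum()/d.sum())
    return np.array(out)
for n,g in R.items():
    # shift estimate vs top0: least squares on gradient
    s=[]
    for (r0,r1,c0,c1) in ((183,190,224,236),(183,190,216,219),(196,214,212,240),(118,124,218,258)):
        a=R["top0"][r0:r1,c0:c1];b=g[r0:r1,c0:c1]
        gr=np.gradient(R["top0"],axis=0)[r0:r1,c0:c1]
        M=np.stack([gr.ravel(),a.ravel(),np.ones(a.size)],1)
        x=np.linalg.lstsq(M,b.ravel(),rcond=None)[0];s.append(-x[0]/x[1])
    print(n,np.round(s,3))
    print(n,[int(v) for v in g[178:196,226:234].mean(1)])
E
```

```text
top0 [0. 0. 0. 0.]
top0 [153, 61, 34, 31, 38, 34, 43, 82, 155, 208, 240, 277, 345, 397, 420, 421, 423, 421]
t5 [-8.312 -2.226  0.778  3.571]
t5 [76, 79, 77, 79, 79, 78, 83, 84, 84, 89, 87, 91, 89, 93, 93, 95, 95, 96]
t7 [-0.043 -0.074 -0.006  0.001]
t7 [204, 83, 50, 49, 46, 51, 62, 115, 203, 272, 306, 357, 439, 508, 532, 532, 534, 533]
t12 [-0.02   0.045 -0.007  0.008]
t12 [83, 57, 52, 53, 47, 54, 64, 117, 206, 276, 312, 360, 447, 514, 536, 540, 539, 538]
```

The pad's edge hasn't moved: the shift in the top view is under 0.05 px (about 0.1 mm), and plate 2 went down with no force. So the pack is still loose and needs a third plate.

```bash
python3 - <<'E'
from h import *
import pickle
c=pickle.load(open("w12.pkl","rb"));pos=[.4966,-.1846,.1694];yaw=2.9707
A=lambda x,y,z:onz(c,150+x/2.5-.3,80+y/2.5-.3,z)
q=[A(205,291,.061),A(461,293,.061),A(458,342,.061),A(208,340,.061)]
m=sum(q)/4;print(m,[np.linalg.norm(q[0]-q[1]),np.linalg.norm(q[3]-q[2]),np.linalg.norm(q[0]-q[3])],[np.degrees(np.arctan2(*(b-a)[:2][::-1])) for a,b in ((q[0],q[1]),(q[3],q[2]))],np.degrees(yaw)-90)
print(plan(pos,yaw,[m[0],m[1],.065]))
E
```

```text
[ 0.49685186 -0.18550904  0.061     ] [np.float64(0.07988749645682076), np.float64(0.07957515382333132), np.float64(0.016246340783106033)] [np.float64(79.6731062699183), np.float64(79.64809137778366)] 80.20857219951364
[-0.0080558 -0.0170594  2.088    ]
```

Call:
servo_tool(
  targets=[
    [[-0.01,-0.02,0.52],0.1],
    [[0,0,0.52],0],
    [[0,0,0.52],0],
    [[0,0,0.52],0],
    [[0,0,0],0],
  ],
)

```text
clock: 28.95
position: [0.4959, -0.1858, 0.0641]
tool_rot: [3.141, -0.003, 2.961]
force: [-0.2, 0.1, 1.2]
grip_width: 0.0853
```

Call:
servo_tool(
  targets=[
    [[0,0,0],0],
    [[0,0,0],0],
    [[0,0,0],0],
    [[0,0,0],0],
    [[0,0,0],0],
    [[0,0,0],0],
  ],
  gripper=-1,
  newtons=80,
)

```text
clock: 29.7
position: [0.4973, -0.1869, 0.0663]
tool_rot: [3.142, 0.002, 2.96]
force: [-2.0, 2.3, 12.5]
grip_width: 0.0283
```

Call:
servo_tool(
  targets=[
    [[0,0,-0.1],0],
    [[0,0,-0.1],0],
    [[0,0,-0.15],0],
    [[0,0,-0.2],0],
    [[0,0,-0.3],0],
    [[0,0,-0.5],0],
    [[0,0,-0.5],0],
    [[0,0,-0.5],0],
    [[0,0,0],0],
  ],
)

```text
clock: 30.82
position: [0.4976, -0.187, 0.1851]
tool_rot: [-3.142, 0.004, 2.96]
force: [-0.0, 0.4, -1.7]
grip_width: 0.0284
```

```bash
python3 snap.py w13; python3 - <<'E'
from h import *
i=cv2.imread("pics/w13.png")
cv2.imwrite("pics/w13a.png",cv2.convertScaleAbs(cv2.resize(i[40:350,130:430],None,fx=1.9,fy=1.9,interpolation=cv2.INTER_CUBIC),alpha=1.8,beta=10))
E
```

```text
30.825 [ 0.4976 -0.187   0.1851] [-3.1415  0.0035  2.9599] [-0.01  0.35 -1.73] [-0.085  0.041  0.035] 0.0284
```

View pics/w13a.png

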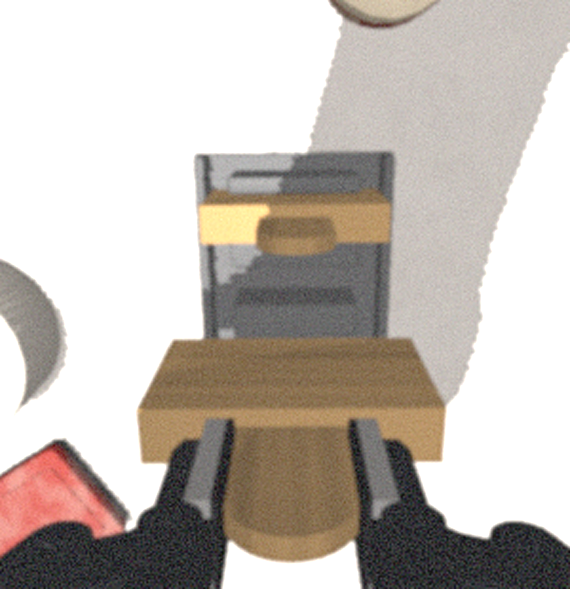

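Call:
servo_tool(
  targets=[
    [[0,0,0],-0.68],
    [[0.01,0.79,0],0],
    [[0.01,0.79,0],0],
    [[0.02,0.79,0],0],
    [[0.02,0.79,0],0],
    [[0.02,0.79,0],0],
    [[0.02,0.79,0],0],
    [[0.02,0.79,0],0],
    [[0.02,0.79,0],0],
    [[0,0.72,0.2],0],
    [[0,0,0.3],0],
    [[0,0,0.2],0],
  ],
)

```text
clock: 32.38
position: [0.5321, 0.1627, 0.1465]
tool_rot: [-3.14, -0.001, 3.019]
force: [0.3, -1.0, -1.2]
grip_width: 0.0282
```

Call:
servo_tool(
  targets=[
    [[0,0,0],0],
    [[0,0,0],0],
  ],
)

```text
clock: 32.62
position: [0.5329, 0.1627, 0.1481]
tool_rot: [-3.142, 0.0, 3.018]
force: [0.9, 0.4, -0.8]
grip_width: 0.0282
```

```bash
python3 snap.py w14; python3 - <<'E'
from h import *
i=cv2.imread("pics/w14.png")
cv2.imwrite("pics/w14a.png",cv2.convertScaleAbs(cv2.resize(i[130:350,165:395],None,fx=2.7,fy=2.7,interpolation=cv2.INTER_CUBIC),alpha=1.8,beta=10))
E
```

```text
32.625 [0.5329 0.1627 0.1481] [-3.1415e+00  2.0000e-04  3.0182e+00] [ 0.92  0.36 -0.81] [ 0.017 -0.017  0.012] 0.0282
```

View pics/w14a.png

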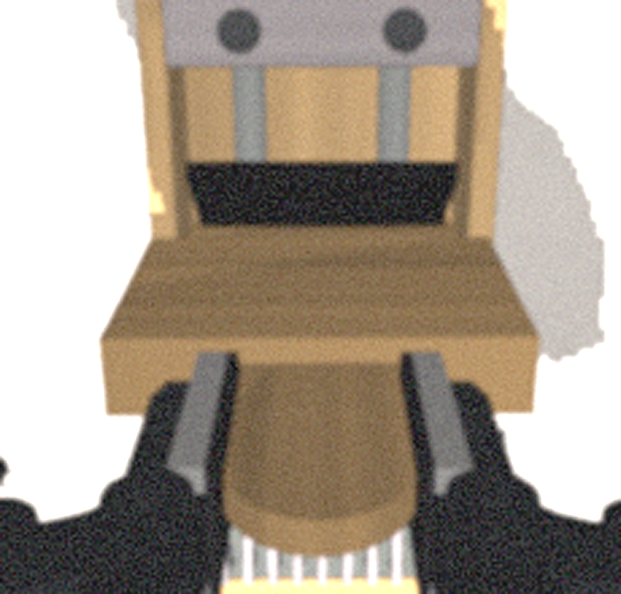

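Call:
servo_tool(
  targets=[
    [[-0.06,0,0.1],0],
    [[0,0,0.2],0],
    [[0,0,0.2],0],
    [[0,0,0.1],0],
    [[0,0,0.06],0],
    [[0,0,0],0],
  ],
)

```text
clock: 33.42
position: [0.5356, 0.1631, 0.1147]
tool_rot: [-3.141, -0.0, 3.019]
force: [0.4, -0.4, -0.2]
grip_width: 0.0279
```

Call:
servo_tool(
  targets=[
    [[0,0,0.06],0],
    [[0,0,0.06],0],
    [[0,0,0.06],0],
    [[0,0,0],0],
  ],
)

```text
clock: 33.92
position: [0.5358, 0.1631, 0.1057]
tool_rot: [3.142, 0.0, 3.019]
force: [0.5, -0.3, -0.4]
grip_width: 0.0279
```

Call:
servo_tool(
  targets=[
    [[0,0,0.06],0],
    [[0,0,0.06],0],
    [[0,0,0],0],
  ],
)

```text
clock: 34.3
position: [0.536, 0.1632, 0.0998]
tool_rot: [3.141, 0.001, 3.019]
force: [2.6, 0.4, 0.8]
grip_width: 0.0284
```

Call:
servo_tool(
  targets=[
    [[0,0,0.06],0],
    [[0,0,0.06],0],
    [[0,0,0],0],
  ],
)

```text
clock: 34.67
position: [0.536, 0.1632, 0.0939]
tool_rot: [3.141, 0.001, 3.019]
force: [2.6, -0.3, 2.8]
grip_width: 0.0281
```

Call:
servo_tool(
  targets=[
    [[0,0,0.06],0],
    [[0,0,0.06],0],
    [[0,0,0],0],
  ],
)

```text
clock: 35.05
position: [0.5361, 0.1632, 0.0879]
tool_rot: [3.141, 0.001, 3.019]
force: [2.9, 0.2, 3.4]
grip_width: 0.0283
```

Now it wedges: the pad is pushing back with about 3 N along x and 3 N upward. I'll keep lowering.

Call:
servo_tool(
  targets=[
    [[0,0,0.06],0],
    [[0,0,0.06],0],
    [[0,0,0],0],
  ],
)

```text
clock: 35.42
position: [0.5357, 0.163, 0.0814]
tool_rot: [-3.141, -0.0, 3.019]
force: [5.0, -0.4, -2.6]
grip_width: 0.028
```

Call:
servo_tool(
  targets=[
    [[0,0,0.06],0],
    [[0,0,0.06],0],
    [[0,0,0],0],
  ],
)

```text
clock: 35.8
position: [0.5356, 0.1631, 0.0754]
tool_rot: [-3.141, -0.0, 3.019]
force: [5.3, -0.5, -2.0]
grip_width: 0.0282
```

Call:
servo_tool(
  targets=[
    [[0,0,0.06],0],
    [[0,0,0.06],0],
    [[0,0,0],0],
  ],
)

```text
clock: 36.17
position: [0.5357, 0.1631, 0.0694]
tool_rot: [-3.141, -0.0, 3.019]
force: [6.1, -0.4, -1.8]
grip_width: 0.0284
```

Call:
servo_tool(
  targets=[
    [[0,0,0.05],0],
    [[0,0,0.02],0],
    [[0,0,0],0],
  ],
)

```text
clock: 36.55
position: [0.536, 0.163, 0.0664]
tool_rot: [3.141, 0.001, 3.019]
force: [5.6, -1.3, 4.3]
grip_width: 0.0279
```

Call:
servo_tool(
  targets=[
    [[-0.02,0,0.01],0],
    [[0,0,0],0],
    [[0,0,0],0],
  ],
)

```text
clock: 36.92
position: [0.5368, 0.163, 0.0663]
tool_rot: [3.141, 0.0, 3.019]
force: [1.9, -2.1, 14.8]
grip_width: 0.0282
```

```bash
python3 snap.py w15; python3 - <<'E'
from h import *
i=cv2.imread("pics/w15.png")
cv2.imwrite("pics/w15a.png",cv2.convertScaleAbs(cv2.resize(i[40:350,140:420],None,fx=1.9,fy=1.9,interpolation=cv2.INTER_CUBIC),alpha=1.8,beta=10))
E
```

```text
36.925 [0.5368 0.163  0.0663] [3.1414e+00 2.0000e-04 3.0192e+00] [ 1.9  -2.14 14.81] [-0.364 -0.241 -0.15 ] 0.0282
```

View pics/w15a.png

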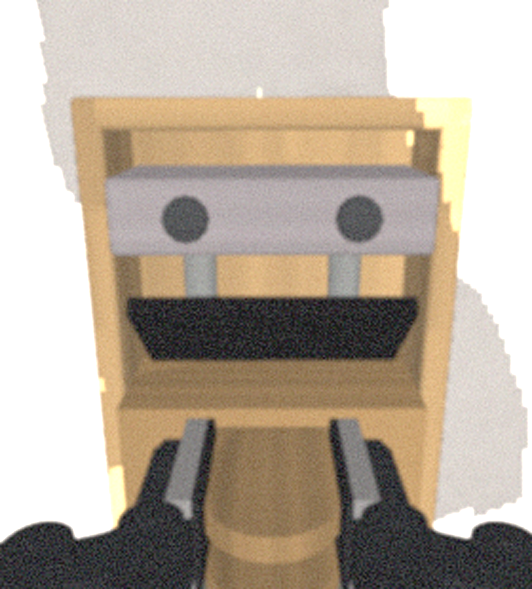

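Call:
servo_tool(
  targets=[
    [[-0.02,0,-0.01],0],
    [[0,0,0],0],
    [[0,0,0],0],
  ],
)

```text
clock: 37.35
position: [0.5368, 0.1629, 0.0663]
tool_rot: [-3.141, -0.002, 3.019]
force: [-2.1, -1.5, 10.2]
grip_width: 0.028
```

Call:
servo_tool(
  targets=[
    [[0,0,0],0],
    [[0,0,0],0],
    [[0,0,0],0],
    [[0,0,0],0],
  ],
  gripper=0.2,
)

```text
clock: 37.85
position: [0.5375, 0.1628, 0.0662]
tool_rot: [-3.141, -0.0, 3.019]
force: [-0.0, 0.3, 0.2]
grip_width: 0.051
```

Call:
servo_tool(
  targets=[
    [[0,0,-0.2],0],
    [[0,0,-0.4],0],
    [[0,0,-0.5],0],
    [[0,0,-0.5],0],
    [[0,0,-0.5],0],
    [[0,0,0],0],
  ],
  gripper=1,
)

```text
clock: 38.6
position: [0.5385, 0.1632, 0.1736]
tool_rot: [3.14, 0.003, 3.019]
force: [0.9, -0.5, 0.0]
grip_width: 0.0856
```

```bash
python3 snap.py w16; python3 - <<'E'
from h import *
i=cv2.imread("pics/w16.png")
cv2.imwrite("pics/w16a.png",cv2.convertScaleAbs(cv2.resize(i[40:300,165:395],None,fx=2.2,fy=2.2,interpolation=cv2.INTER_CUBIC),alpha=1.8,beta=10))
E
```

```text
38.6 [0.5385 0.1632 0.1736] [3.1398e+00 3.0000e-03 3.0192e+00] [ 0.92 -0.46  0.02] [-0.004  0.039 -0.   ] 0.0856
```

View pics/w16a.png

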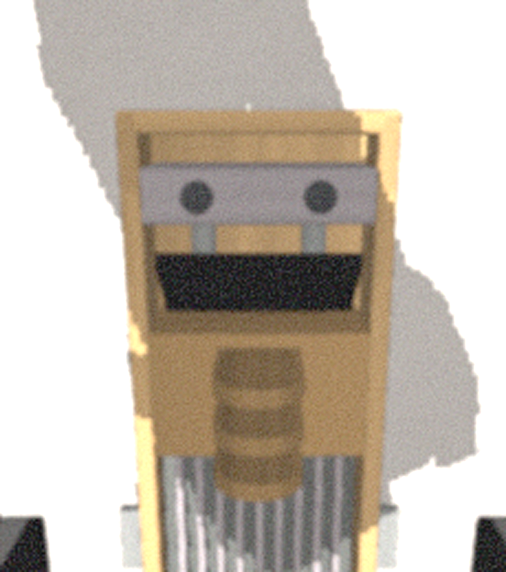

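Three plates now stand side by side and the pad is pushed well back. I'll move the arm clear and check the pad travel and the stand.

Call:
servo_tool(
  targets=[
    [[0,-0.6,-0.5],0],
    [[0,-0.8,0],0],
    [[0,-0.8,0],0],
    [[0,-0.8,0],0],
    [[0,0,0],0],
    [[0,0,0],0],
  ],
)

```text
clock: 39.4
position: [0.5192, 0.0145, 0.1959]
tool_rot: [3.141, -0.001, 3.019]
force: [-0.3, -0.0, 0.2]
grip_width: 0.0854
```

```bash
python3 snap.py t17 top; python3 snap.py s17 scene; python3 - <<'E'
from h import *
import pickle
i=cv2.imread("pics/t17.png")
a=cv2.resize(i[110:230,195:275],None,fx=5,fy=5,interpolation=cv2.INTER_CUBIC);b=cv2.resize(i[130:240,345:425],None,fx=5,fy=5,interpolation=cv2.INTER_CUBIC)[:600]
b=cv2.copyMakeBorder(b,0,600-b.shape[0],0,0,cv2.BORDER_CONSTANT)
cv2.imwrite("pics/t17a.png",np.hstack([a,b]))
s=cv2.imread("pics/s17.png");cv2.imwrite("pics/s17a.png",cv2.resize(s[150:290,210:410],None,fx=4,fy=4,interpolation=cv2.INTER_CUBIC))
c=pickle.load(open("w16.pkl","rb"))
A=lambda x,y,z:onz(c,165+x/2.2-.3,40+y/2.2-.3,z)
u=np.array([np.cos(np.radians(-7)),np.sin(np.radians(-7)),0])
p=(A(356,310,.028)+A(163,310,.028))/2;t=(A(363,255,.056)+A(156,255,.056))/2;st=(A(377,222,.046)+A(141,222,.046))/2
print("pad-stop",(p-st)@u,"padtop-stop",(t-st)@u,"(rest .0520,.0246)")
k0=(A(373,331,.061)+A(147,331,.061))/2;k1=(A(367,457,.061)+A(160,457,.061))/2
print("plates span",(k1-k0)@u,k0,k1)
E
```

```text
39.4 [0.5192 0.0145 0.1959] [ 3.1415e+00 -6.0000e-04  3.0195e+00] [-0.34 -0.04  0.16] [ 0.079 -0.001 -0.018] 0.0854
39.45 [0.5193 0.0149 0.196 ] [ 3.1414e+00 -6.0000e-04  3.0203e+00] [ 0.    0.2  -0.58] [-0.041  0.026 -0.007] 0.0855
pad-stop 0.037142430978524536 padtop-stop 0.010202697529946278 (rest .0520,.0246)
plates span 0.04964467668857801 [0.52711764 0.16380801 0.061     ] [0.5765479  0.15902534 0.061     ]
```

View pics/t17a.png

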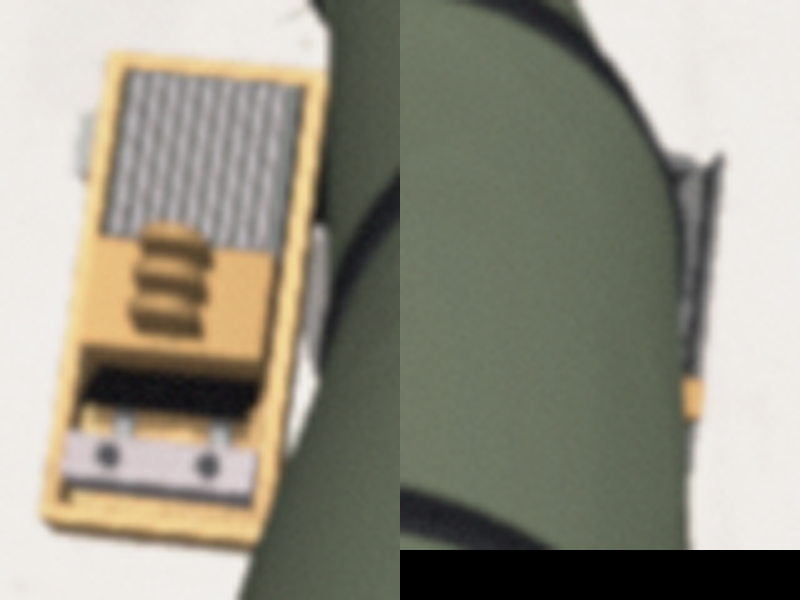

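View pics/s17a.png

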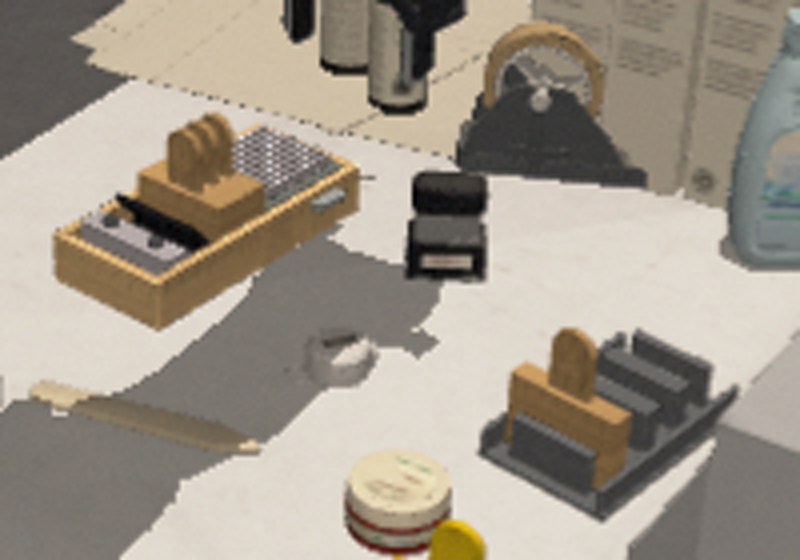

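```bash
python3 -c "
from workcell import bot
print(bot.job_done(), bot.observe()['clock'])"
```

```text
the job is handed in; nothing more can be done
the job is handed in; nothing more can be done
```

I packed three plates (d, c, then b) between the module and the pad and handed the job in at about 39.5 s. Plate a stays in its slot.

- **First two plates:** Both went down with almost no force. After the second, the top view showed the pad had moved less than about 0.1 mm, so the pack was still loose and needed a third.
- **Third plate:** It wedged the pad back. The pad pushed with about 3 to 6 N, and the plate reached the tray floor.
- **Last checks:** The pad is pressed back about 14 to 15 mm, inside the 17.5 mm limit. The three plates stand side by side at equal height against the module, which is still at its end of the tray. The stand is upright and the gripper is clear of everything.
- **Disagreements:** Before contact, the camera readings of the module's face differed by about 6 mm between its top and bottom edges, so I set the first plate by touch instead. The final plate stack measured 49.6 mm where three plates should be 48 mm, so the plates may stand up to about 1.6 mm apart, or it is image error. In the last top view the arm hid most of the stand, so I judged the stand from the scene view only.

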